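# Deal the pen grinders into the clip racks

## Robot

A 6-joint arm with a two-finger parallel gripper is mounted at the origin on the work surface. World frame = base frame: x ahead of the robot, y to its left, z up, the work surface at z = 0. Lengths are in m, angles in rad, forces in N, time in s.
With the tool pointing down it reaches from about 0.35 to 0.925 m from the base axis. Payload 6.4 kg.
Tool frame: the origin (TCP) lies midway between the tips of the shut fingers; the grasp point (between the pads) lies 19 mm behind it; z points along the fingers, y is the direction in which the jaws open and shut (so a half turn about z gives the same grasp; the last joint's range is limited). The gripper opens to 85 mm and grips with 20 to 120 N. Pads are 22 mm wide; open, the fingers measure 114 mm over their backs; the gripper's body (76 mm by 85 mm) begins 54 mm behind the grasp point. The pads swing forward as they close: fully open they stand 13 mm farther back than shut.
Start: joints at [-1.508, 0.245, 1.558, -0, 1.339, -0.174], TCP at [0.152, -0.632, 0.197] pointing down, gripper open.
Joint ranges: [-3.13, 3.13], [-1.02, 2.26], [0.13, 2.54], [-0.95, 4.09], [0.21, 2.88], [-2.74, 2.74]. Speed limits (rad/s): [2.57, 2.57, 3.14, 3.14, 3.14, 3.14].

## Interface

Orientations are given as a unit quaternion [x, y, z, w].
In Python, from bench import arm gives the robot as it stands.
- The arm moves only by the tool servo_tool, never from a script. Its argument "series" is a list of rows, each an object with "turn": the turn, a rotation vector about the tool's x, y, z in degrees, a list of three; "delta_pos": the shift along the tool's x, y, z in mm, a list of three; "fingers": the gripper command: -1 is shut, 1 is fully open, values between are in proportion. A call has 1 to 5 rows; each row shifts and turns the commanded pose from where the row before left it, along the tool's axes as they then stand; what a row does not reach is not made up. A row lasts 1/10 s, in which the tool goes at most 50 mm and 8.59 degrees, less where a joint would pass 70% of its speed; a pose out of reach is approached as far as the arm can. A call is refused whole if a number of a shift passes 50 or a number of a turn 8.59, either way. A call with a gripper value outside its range is refused whole. The fingers move at their own pace and stop on an object; the grip force is fixed at half the most. Time passes only in rows, so rows that do not move let the fingers close. It gives the time, the measured TCP pose, the force and the opening at its end, in the units of the state.
- arm.get_state(): the state, without advancing time (a new reading comes with each control period).
- arm.get_image(name): name is "side" or "top"; returns (picture, depth): 480x640x3 uint8, blue, green, red; 480x640 float32, m along the optical axis (not along the pixel's ray), 0 where there is no reading.
- arm.camera_params(name): a dict with "fx", "fy", "cx", "cy" (pixels), "T" (4x4, takes a point from camera to world coordinates). Camera axes: x right, y down, z forward; pixel columns grow to the right and rows downward; lengths in m; the calibration is good to about 2 mm. A picture is of the moment at which its call begins. camera_params takes no time and is no camera call.
- arm.hand_in(): hands the job in, once; it reports no verdict.
The state is a dict: "time": time; "joint_positions": joint angles; "qd": joint speeds; "joint_torque": joint torques, N m; "ee_pos": TCP position; "orientation": TCP orientation; "ft_force": force on the tool from outside, world axes, zero at the start; "moment": the same for the moment, N m; "gripper_width": finger opening in m.
Only numpy, scipy, OpenCV 4.12 (cv2) and the standard library are available. Lean on these libraries where they do the work, as an engineer would, in place of code of your own. Each camera call takes 0.05 s, during which the arm holds its last target. There are 200 camera calls.

## Task

Share the four pen grinders out between the two sloping racks, dealing one at a time in turn and starting with the rack on the robot's left (left, right, left, right), until each rack holds two. Press each grinder into a free seat, nose up the slope, until it has snapped fully home in both of its spring clips, and let go of it; leave the other things on the bench where they are.

Things in the scene. Friction and masses are not known exactly. Their poses are not given: they have to be found in the camera images.
- grinder1: cordless pen grinder, one of four alike: bare grey round body 28 mm across; square 28 mm rubber collars 60 to 75 mm behind the origin (tail) and 56 to 66 mm ahead, then a thin steel nose to 88 mm ahead; about 120 g. Origin on the axis, 14 mm above the bench as it lies; x runs along the axis to the nose. Grip it across the body at the origin: this spot lies midway between the two clips of a seat
- grinder2: pen grinder, the same in size, origin and axes as grinder1
- grinder3: pen grinder, the same in size, origin and axes as grinder1
- grinder4: pen grinder, the same in size, origin and axes as grinder1
- nose1 (a point): tip of grinder1's steel nose, 88 mm from its origin
- nose2 (a point): tip of grinder2's steel nose, 88 mm from its origin
- nose3 (a point): tip of grinder3's steel nose, 88 mm from its origin
- nose4 (a point): tip of grinder4's steel nose, 88 mm from its origin
- rack_left_seat1 (a point): left seat, of two 80 mm apart, of the sloping aluminium rack on the robot's left: where a seated grinder's origin lies, 105 mm above the bench. x up the slope (seated grinder's axis, nose up); z out of the face, 35 degrees from vertical, leaning to the robot; press along -z. Two steel clips, each 18 mm wide, at 40 mm to either side along x; fingers go between. Clips reach 25 mm to each side, 19 mm out. Moves with its bar
- rack_left_bar1 (a joint): sprung bar carrying left seat 1's clips, travel in m along -z: 0 at rest, 0.012 at its hard stop, about 0.9 N/mm. A grinder meets the lips 17 mm out of the seat point and snaps in 8 mm out, at 10 to 16 N; the bar yields first, so taken only to where the seat stood it stays out: press on until it snaps. Behind the seat point: bar 24 mm, rack face 42 mm
- rack_left_seat2 (a point): right seat, of two 80 mm apart, of the sloping aluminium rack on the robot's left: where a seated grinder's origin lies, 105 mm above the bench. x up the slope (seated grinder's axis, nose up); z out of the face, 35 degrees from vertical, leaning to the robot; press along -z. Two steel clips, each 18 mm wide, at 40 mm to either side along x; fingers go between. Clips reach 25 mm to each side, 19 mm out. Moves with its bar
- rack_left_bar2 (a joint): sprung bar carrying left seat 2's clips, travel in m along -z: 0 at rest, 0.012 at its hard stop, about 0.9 N/mm. A grinder meets the lips 17 mm out of the seat point and snaps in 8 mm out, at 10 to 16 N; the bar yields first, so taken only to where the seat stood it stays out: press on until it snaps. Behind the seat point: bar 24 mm, rack face 42 mm
- rack_right_seat1 (a point): left seat, of two 80 mm apart, of the sloping aluminium rack on the robot's right: where a seated grinder's origin lies, 105 mm above the bench. x up the slope (seated grinder's axis, nose up); z out of the face, 35 degrees from vertical, leaning to the robot; press along -z. Two steel clips, each 18 mm wide, at 40 mm to either side along x; fingers go between. Clips reach 25 mm to each side, 19 mm out. Moves with its bar
- rack_right_bar1 (a joint): sprung bar carrying right seat 1's clips, travel in m along -z: 0 at rest, 0.012 at its hard stop, about 0.9 N/mm. A grinder meets the lips 17 mm out of the seat point and snaps in 8 mm out, at 10 to 16 N; the bar yields first, so taken only to where the seat stood it stays out: press on until it snaps. Behind the seat point: bar 24 mm, rack face 42 mm
- rack_right_seat2 (a point): right seat, of two 80 mm apart, of the sloping aluminium rack on the robot's right: where a seated grinder's origin lies, 105 mm above the bench. x up the slope (seated grinder's axis, nose up); z out of the face, 35 degrees from vertical, leaning to the robot; press along -z. Two steel clips, each 18 mm wide, at 40 mm to either side along x; fingers go between. Clips reach 25 mm to each side, 19 mm out. Moves with its bar
- rack_right_bar2 (a joint): sprung bar carrying right seat 2's clips, travel in m along -z: 0 at rest, 0.012 at its hard stop, about 0.9 N/mm. A grinder meets the lips 17 mm out of the seat point and snaps in 8 mm out, at 10 to 16 N; the bar yields first, so taken only to where the seat stood it stays out: press on until it snaps. Behind the seat point: bar 24 mm, rack face 42 mm
- jar: bystander: small closed glass jar, 36 mm across, 55 mm tall, standing among the grinders; origin at its underside
- bench_block: bystander: steel block 45 x 45 x 25 mm lying among the grinders; origin at its underside
- mandrel: bystander: tapering steel ring stick standing upright beyond the racks, 26 mm across, 150 mm tall; origin at its underside
- pin_pot: bystander: white bowl 64 mm across, 50 mm tall, beyond the racks; origin at its underside
- hammer: bystander: hammer 220 mm long lying to the left; origin at its underside
- bench_brush: bystander: brush 180 mm long lying to the right; origin at its underside
Not all that is in view belongs to the job. Leave any blue or green look-alike of the grinder4 alone. Leave any red look-alike of the grinder1 alone.

How it is judged:
By the outcome, as a careful person would: the job done as asked, in the order asked, and still so for the second after the job is handed in, with the robot touching nothing.
It also fails if it takes over 72 s, if anything falls off the work surface, if the arm or the gripper's body presses on something with over 40 N, if the wrist force passes 120 N, or if a joint passes its speed limit or range.

## Working session

There is one attempt and no reset: what is moved stays moved. The work goes in short steps, Python scripts to look and compute and a tool call to move; the robot and the scene stay as the last step left them, time stands still between calls to the robot, and variables do not carry over. Pictures are saved under pics/ and viewed, about 8 in all and at most 12, crops included, and the job is handed in when it is done.

Besides the shell and the picture viewer there is one more tool, called after "Emit:" by a JSON object that holds its "op" and its "data", one argument or row to a line. servo_tool: Moves the arm, as the interface text tells. Its arguments: {"type":"object","properties":{"series":{"type":"array"}},"required":["series"]}

```bash
ls; mkdir -p pics
python3 - <<'E'
from bench import arm
import cv2,numpy as np
np.set_printoptions(precision=4,suppress=True)
for n in("top","side"):
    p,d=arm.get_image(n); cv2.imwrite(f"pics/{n}0.png",p); np.save(f"{n}0.npy",d); c=arm.camera_params(n); print(n,c)
print(arm.get_state())
E
```

```text
pics
top {'fx': 481.2347571738839, 'fy': 481.2347571738839, 'cx': 329.81304947652353, 'cy': 246.57462971359672, 'T': array([[-0.0882, -0.9723,  0.2166,  0.2366],
       [-0.9961,  0.0873, -0.0135,  0.    ],
       [-0.0058, -0.2169, -0.9762,  1.2495],
       [ 0.    ,  0.    ,  0.    ,  1.    ]])}
side {'fx': 501.7127800632843, 'fy': 501.7127800632843, 'cx': 314.6383257387191, 'cy': 238.15854289433648, 'T': array([[-0.9483, -0.2388,  0.2091,  0.2714],
       [-0.3174,  0.7182, -0.6192,  0.6556],
       [-0.0023, -0.6535, -0.7569,  0.8926],
       [ 0.    ,  0.    ,  0.    ,  1.    ]])}
{'time': 0.1, 'joint_positions': array([-1.5081,  0.2457,  1.5589, -0.    ,  1.3387, -0.1741]), 'qd': array([ 0.0008, -0.0001, -0.0025, -0.0003,  0.0009,  0.0005]), 'joint_torque': array([  0.0001, -43.0672, -32.7129,  -0.0001,   0.0028,   0.    ]), 'ee_pos': array([ 0.1524, -0.6313,  0.196 ]), 'orientation': array([ 0.993 ,  0.1181,  0.    , -0.0009]), 'ft_force': array([0.31  , 0.0273, 0.5072]), 'moment': array([ 0.0055, -0.0065,  0.0245]), 'gripper_width': 0.08542766906651399}
```

View pics/top0.png

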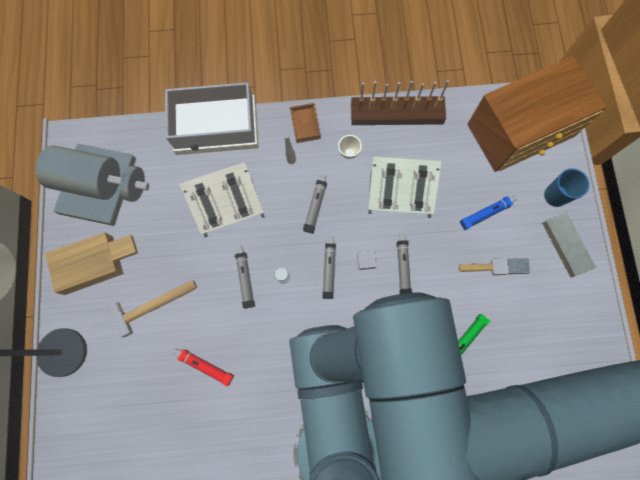

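View pics/side0.png

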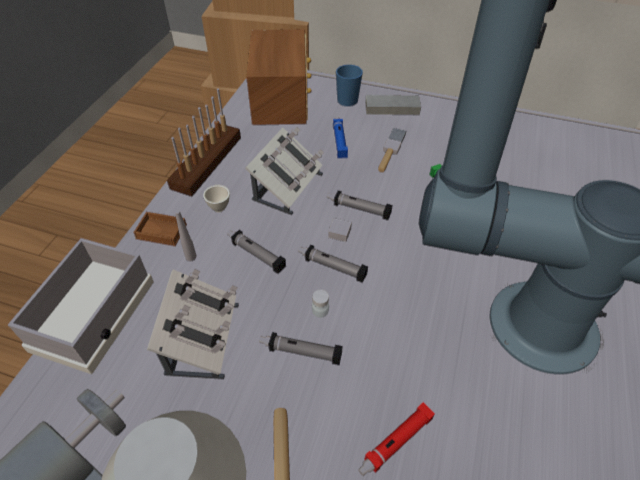

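Candidates in the top view:
- Grey grinders at (316,204), (245,278), (329,268) and (404,266). These four are the job.
- Look-alikes to leave: red (205,367), blue (487,212), green (472,335).

The left rack is at (222,198) and the right rack at (405,186). Next I measure them.

```bash
cat > h.py <<'E'
import numpy as np,cv2
from bench import arm
np.set_printoptions(precision=4,suppress=True)
def cloud(n,d):
    c=arm.camera_params(n); v,u=np.mgrid[:480,:640]
    P=np.stack([(u-c['cx'])/c['fx']*d,(v-c['cy'])/c['fy']*d,d],-1)
    W=P@c['T'][:3,:3].T+c['T'][:3,3]; W[d==0]=np.nan; return W
def proj(n,p):
    c=arm.camera_params(n); q=np.linalg.inv(c['T'])@np.r_[p,1]
    return np.array([c['fx']*q[0]/q[2]+c['cx'],c['fy']*q[1]/q[2]+c['cy']])
E
python3 - <<'E'
from h import *
W={n:cloud(n,np.load(n+'0.npy')) for n in('top','side')}
I={n:cv2.imread(f'pics/{n}0.png') for n in W}
seeds=dict(A=(316,204),B=(245,278),C=(329,268),D=(404,262))
def grinder(n,c):
    w=W[n]; z=w[...,2]; m=((z>.008)&(z<.045)&(np.linalg.norm(w[...,:2]-c,axis=-1)<.115))
    k,l=cv2.connectedComponents(m.astype(np.uint8))
    dd=np.where(m,np.linalg.norm(w[...,:2]-c,axis=-1),9); i=l[np.unravel_index(dd.argmin(),dd.shape)]
    mm=l==i; P=w[mm]; g=I[n][mm].mean(1); return P,g
for k,s in seeds.items():
    c=W['top'][s[1],s[0],:2]
    for n in W:
        P,g=grinder(n,c); top=P[P[:,2]>.02]
        vx,vy,x0,y0=cv2.fitLine(top[:,:2].astype(np.float32),cv2.DIST_HUBER,0,1e-4,1e-4).ravel(); a=np.array([vx,vy]); 
        t=(P[:,:2]-[x0,y0])@a; q=(P[:,:2]-[x0,y0])@[-vy,vx]
        dk=t[g<50]
        print(k,n,len(P),'c',np.array([x0,y0]),'dir',a,'t',np.percentile(t,[.3,99.7]),'q',np.percentile(q,[1,99]),'zmax',np.percentile(P[:,2],98))
        h,e=np.histogram(dk,bins=np.arange(-.12,.121,.006)); print('   dark',[(round(x,3),int(y)) for x,y in zip(e,h) if y>2], 'lo z',P[t<t.min()+.02][:,2].max(),'hi z',P[t>t.max()-.02][:,2].max())
for n in W: print(n,'bench z',np.nanmedian(W[n][(abs(W[n][...,2])<.01)][:,2]))
# racks
for r,s in dict(L=(222,198),R=(405,186)).items():
    c=W['top'][s[1],s[0],:2]; print(r,'seed',c)
    for n in W:
        w=W[n]; mask=(np.linalg.norm(w[...,:2]-c,axis=-1)<.12)&(w[...,2]>.015)&(w[...,2]<.2); P=w[mask]
        best=None; rng=np.random.default_rng(0)
        for _ in range(500):
            a=P[rng.choice(len(P),3)]; nn=np.cross(a[1]-a[0],a[2]-a[0]); L=np.linalg.norm(nn)
            if L<1e-6: continue
            nn=nn/L*np.sign(nn[2]); 
            if abs(nn[2]-.819)>.06: continue
            i=abs((P-a[0])@nn)<.002
            if best is None or i.sum()>best.sum(): best=i
        Q=P[best]; m=Q.mean(0); nn=np.linalg.svd(Q-m,full_matrices=False)[2][2]; nn*=np.sign(nn[2])
        yy=np.cross([0,0,1.],nn); yy/=np.linalg.norm(yy)  # horizontal
        if yy[1]<0: yy=-yy
        xx=np.cross(yy,nn); h=(P-m)@nn; px=(P-m)@xx; py=(P-m)@yy
        print(r,n,len(P),best.sum(),'m',m,'n',nn,'tilt',np.degrees(np.arccos(nn[2])),'x',xx,'y',yy,'yaw',np.degrees(np.arctan2(xx[1],xx[0])))
        print('  face ext x',np.percentile(px[best],[1,99]),'y',np.percentile(py[best],[1,99]))
        hi=(h>.012)&(h<.075); print('  h hist',np.histogram(h[hi],bins=np.arange(.012,.076,.006))[0])
        for s_ in(1,-1):
            sel=hi&(py*s_>0); print('   side',s_,sel.sum(),'y',np.percentile(py[sel],[1,50,99]),'x',np.percentile(px[sel],[1,50,99]))
        np.savez(f'rack{r}{n}.npz',h=h,px=px,py=py,m=m,x=xx,y=yy,n=nn,g=I[n][mask].mean(1))
E
```

```text
A top 591 c [0.6271 0.0126] dir [ 0.9412 -0.3378] t [-0.0746  0.0872] q [-0.0133  0.0137] zmax 0.03330938012236145
   dark [] lo z 0.03338836512057464 hi z 0.02944031780430101
A side 778 c [0.6245 0.0162] dir [ 0.9415 -0.3369] t [-0.071   0.0942] q [-0.0155  0.0126] zmax 0.029284665187762085
   dark [(np.float64(-0.072), 70), (np.float64(-0.066), 34), (np.float64(-0.06), 23), (np.float64(0.018), 4), (np.float64(0.024), 4), (np.float64(0.03), 4), (np.float64(0.06), 23), (np.float64(0.066), 22)] lo z 0.03157467921986856 hi z 0.0232839688331814
B top 659 c [0.445  0.2108] dir [0.995  0.1003] t [-0.0739  0.0868] q [-0.0132  0.0143] zmax 0.033006080822776916
   dark [] lo z 0.0340642866228007 hi z 0.02986447709231621
B side 1182 c [0.4927 0.2189] dir [0.9951 0.0988] t [-0.1214  0.0406] q [-0.0155  0.012 ] zmax 0.029136581235424695
   dark [(np.float64(-0.12), 57), (np.float64(-0.114), 53), (np.float64(-0.108), 9), (np.float64(-0.036), 3), (np.float64(-0.03), 10), (np.float64(-0.024), 6), (np.float64(0.006), 23), (np.float64(0.012), 51)] lo z 0.030288074393764908 hi z 0.025366613389686377

[... 2198 characters left out ...]
.1691  0.9856 -0.    ] yaw -9.732622542823348
  face ext x [-0.0746  0.064 ] y [-0.0872  0.0819]
  h hist [354 363 192  29  11  13 129  87  26   0]
   side 1 588 y [0.0135 0.037  0.0593] x [-0.0633 -0.0056  0.0522]
   side -1 616 y [-0.0662 -0.0424 -0.0095] x [-0.1312 -0.006   0.0528]
R side 3472 1225 m [ 0.6471 -0.2028  0.0711] n [-0.5557  0.0865  0.8269] tilt 34.22130501337023 x [ 0.817  -0.1272  0.5624] y [ 0.1539  0.9881 -0.    ] yaw -8.852449275486652
  face ext x [-0.0717  0.0661] y [-0.1023  0.0697]
  h hist [424 398  93  71  54  45 134 104  20   0]
   side 1 683 y [0.0009 0.0248 0.0468] x [-0.0601 -0.0028  0.054 ]
   side -1 660 y [-0.0798 -0.0543 -0.0008] x [-0.1283 -0.0038  0.0525]
```

Run:
```python
from h import *
for r in 'LR':
    for n in('top','side'):
        f=np.load(f'rack{r}{n}.npz'); h,px,py=f['h'],f['px'],f['py']
        hi=(h>.042)&(h<.068)&(abs(px)<.07)
        y0=np.median(py[(h>.012)&(h<.07)&(abs(px)<.065)])
        mid=[];
        for s in(1,-1):
            k=hi&((py-y0)*s>0)
            cs=[k&(px>-.006),k&(px<=-.006)]
            xs=[np.percentile(px[c],[2,98]) for c in cs]; ys=[np.percentile(py[c],[2,98]) for c in cs]
            c=np.array([np.mean(xs),np.mean(ys)]); w=f['m']+f['x']*c[0]+f['y']*c[1]+f['n']*.042
            print(r,n,s,'x',np.array(xs).round(4).tolist(),'y',np.array(ys).round(4).tolist(),'hmax',np.percentile(h[k],97),'seat',w)
```

```text
L top 1 x [[0.0274, 0.0427], [-0.052, -0.0381]] y [[0.0199, 0.0644], [0.0198, 0.0648]] hmax 0.06044619044995973 seat [0.6154 0.2823 0.1068]
L top -1 x [[0.0268, 0.0424], [-0.0535, -0.0376]] y [[-0.0623, 0.0178], [-0.0619, 0.0182]] hmax 0.061846331806557624 seat [0.6317 0.2201 0.1065]
L side 1 x [[0.0267, 0.0423], [-0.0535, -0.0373]] y [[0.0058, 0.0488], [0.0061, 0.0496]] hmax 0.05983421803315198 seat [0.6152 0.2826 0.1043]
L side -1 x [[0.026, 0.0415], [-0.0529, -0.0381]] y [[-0.0785, 0.0045], [-0.0776, 0.0051]] hmax 0.06120489361300788 seat [0.6314 0.2204 0.1041]
R top 1 x [[0.0279, 0.0427], [-0.0528, -0.0381]] y [[-0.0185, 0.0605], [0.0125, 0.06]] hmax 0.06170832613286992 seat [ 0.6233 -0.1839  0.1068]
R top -1 x [[0.0264, 0.0423], [-0.0526, -0.036]] y [[-0.0665, -0.0206], [-0.0665, -0.0208]] hmax 0.06142952078654773 seat [ 0.6112 -0.2552  0.1068]
R side 1 x [[0.029, 0.0438], [-0.051, -0.0358]] y [[0.0023, 0.0472], [0.0025, 0.0475]] hmax 0.060370856351934135 seat [ 0.6247 -0.1741  0.1038]
R side -1 x [[0.0283, 0.0435], [-0.0515, -0.0361]] y [[-0.0808, -0.0003], [-0.0797, 0.001]] hmax 0.06102041485477064 seat [ 0.6144 -0.2381  0.1036]
```

```bash
cat >> h.py <<'E'
from scipy.spatial.transform import Rotation as Ro
import json
def frame(x,z): x=np.array(x,float); x/=np.linalg.norm(x); return np.column_stack([x,np.cross(z,x),z])
def yawd(a): a=np.radians(a); return np.array([np.cos(a),np.sin(a),0])
G=dict(A=(.628,.013,-19.7),B=(.4455,.2117,5.7),C=(.4505,-.008,-8.1),D=(.4415,-.2013,-2.9))
S=dict(L1=(.6155,.2809,15),L2=(.6363,.2037,15),R1=(.6246,-.1756,-9.4),R2=(.6116,-.2546,-9.4))
E_=.011   # TCP beyond the axis when gripped
def pick(g,z): x,y,a=G[g]; return np.array([x,y,z]),frame(yawd(a),np.array([0,0,-1.]))
def seat(s,out,e=E_,dz=0):
    x,y,a=S[s]; u=yawd(a); t=np.radians(35); X=u*np.cos(t)+[0,0,np.sin(t)]; n=-u*np.sin(t)+[0,0,np.cos(t)]
    return np.array([x,y,.105+dz])+n*(out-e),frame(X,-n)
def plan(wps,q=1.0,qa=.1):
    """wps: (pos,R,rows,fingers); prints rows of servo_tool from the measured pose"""
    s=arm.get_state(); p=s['ee_pos'].copy(); R=Ro.from_quat(s['orientation']); rows=[]
    for tp,tR,N,f in wps:
        tR=Ro.from_matrix(tR)
        for i in range(N):
            k=N-i; d=R.inv().apply(tp-p)/k*1000; r=np.degrees((R.inv()*tR).as_rotvec())/k
            d=np.round(d/q)*q; r=np.round(r/qa)*qa
            if abs(d).max()>50 or abs(r).max()>8.59: print('TOO FAST',d,r)
            rows.append({"turn":[round(v,1)+0 for v in r.tolist()],"delta_pos":[round(v,1)+0 for v in d.tolist()],"fingers":f})
            p=p+R.apply(d/1000); R=R*Ro.from_rotvec(np.radians(r))
    for i in range(0,len(rows),5): print(json.dumps(rows[i:i+5]).replace(' ',''))
    print('t',s['time'],'q',s['joint_positions'],'end',p)
def here(): s=arm.get_state(); return s['ee_pos'],Ro.from_quat(s['orientation']).as_matrix()
E
python3 - <<'E'
from h import *
for k in G: print(k,proj('top',[*G[k][:2],.014]).round())
for k in S: print(k,proj('top',seat(k,0,0)[0]).round())
p,R=pick('B',.12)
plan([(np.array([.45,-.25,.2]),R,12,.3),(p,R,12,.3)])
I=cv2.imread('pics/top0.png'); cv2.imwrite('pics/crop1.png',cv2.resize(I[150:320,170:450],None,fx=2.8,fy=2.8,interpolation=2))
E
```

```text
A [315. 205.]
B [244. 279.]
C [328. 269.]
D [403. 266.]
L1 [206. 208.]
L2 [237. 197.]
R1 [389. 189.]
R2 [421. 191.]
[{"turn":[0.0,0.0,0.7],"delta_pos":[32.0,-25.0,0.0],"fingers":0.3},{"turn":[0.0,0.0,0.7],"delta_pos":[31.0,-25.0,0.0],"fingers":0.3},{"turn":[0.0,0.0,0.6],"delta_pos":[31.0,-26.0,0.0],"fingers":0.3},{"turn":[0.0,0.0,0.7],"delta_pos":[31.0,-26.0,0.0],"fingers":0.3},{"turn":[0.0,0.0,0.6],"delta_pos":[30.0,-27.0,0.0],"fingers":0.3}]
[{"turn":[0.0,0.0,0.7],"delta_pos":[30.0,-27.0,0.0],"fingers":0.3},{"turn":[0.0,0.0,0.6],"delta_pos":[30.0,-27.0,-1.0],"fingers":0.3},{"turn":[0.0,0.0,0.7],"delta_pos":[29.0,-28.0,0.0],"fingers":0.3},{"turn":[0.0,0.0,0.6],"delta_pos":[29.0,-28.0,-1.0],"fingers":0.3},{"turn":[0.0,0.0,0.7],"delta_pos":[29.0,-28.0,0.0],"fingers":0.3}]
[{"turn":[-0.1,0.0,0.6],"delta_pos":[28.0,-28.0,-1.0],"fingers":0.3},{"turn":[0.0,0.0,0.7],"delta_pos":[29.0,-29.0,0.0],"fingers":0.3},{"turn":[0.0,0.0,0.0],"delta_pos":[3.0,-38.0,7.0],"fingers":0.3},{"turn":[0.0,0.0,0.0],"delta_pos":[3.0,-38.0,7.0],"fingers":0.3},{"turn":[0.0,0.0,0.0],"delta_pos":[3.0,-38.0,7.0],"fingers":0.3}]
[{"turn":[0.0,0.0,0.0],"delta_pos":[4.0,-38.0,7.0],"fingers":0.3},{"turn":[0.0,0.0,0.0],"delta_pos":[3.0,-38.0,6.0],"fingers":0.3},{"turn":[0.0,0.0,0.0],"delta_pos":[4.0,-39.0,7.0],"fingers":0.3},{"turn":[0.0,0.0,0.0],"delta_pos":[3.0,-38.0,6.0],"fingers":0.3},{"turn":[0.0,0.0,0.0],"delta_pos":[4.0,-39.0,7.0],"fingers":0.3}]
[{"turn":[0.0,0.0,0.0],"delta_pos":[3.0,-38.0,6.0],"fingers":0.3},{"turn":[0.0,0.0,0.0],"delta_pos":[4.0,-39.0,7.0],"fingers":0.3},{"turn":[0.0,0.0,0.0],"delta_pos":[3.0,-38.0,6.0],"fingers":0.3},{"turn":[0.0,0.0,0.0],"delta_pos":[4.0,-39.0,7.0],"fingers":0.3}]
t 0.1 q [-1.5081  0.2457  1.5589 -0.      1.3387 -0.1741] end [0.4458 0.2118 0.1196]
```

View pics/crop1.png

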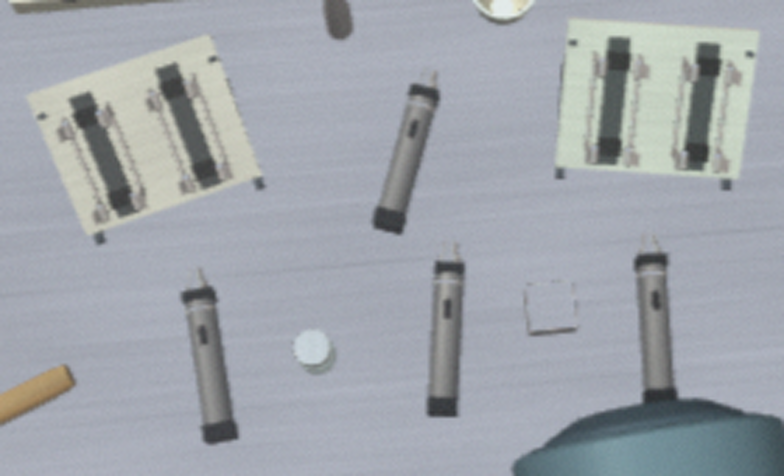

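The crop shows four bare grey grinders with dark collars, noses pointing away from the robot, and two racks with all seats empty. My projected origins land on the bodies and seats. Moving above B.

Emit:
{"op": "servo_tool", "data": {
  "series": [
    {"turn": [0, 0, 0.7], "delta_pos": [32, -25, 0], "fingers": 0.3},
    {"turn": [0, 0, 0.7], "delta_pos": [31, -25, 0], "fingers": 0.3},
    {"turn": [0, 0, 0.6], "delta_pos": [31, -26, 0], "fingers": 0.3},
    {"turn": [0, 0, 0.7], "delta_pos": [31, -26, 0], "fingers": 0.3},
    {"turn": [0, 0, 0.6], "delta_pos": [30, -27, 0], "fingers": 0.3}
  ]
}}

```text
time: 0.6
ee_pos: [0.2774, -0.4713, 0.1965]
orientation: [0.996, 0.089, -0.0, -0.0]
ft_force: [0.5, 0.0, -0.1]
gripper_width: 0.0556
```

Emit:
{"op": "servo_tool", "data": {
  "series": [
    {"turn": [0, 0, 0.7], "delta_pos": [30, -27, 0], "fingers": 0.3},
    {"turn": [0, 0, 0.6], "delta_pos": [30, -27, -1], "fingers": 0.3},
    {"turn": [0, 0, 0.7], "delta_pos": [29, -28, 0], "fingers": 0.3},
    {"turn": [0, 0, 0.6], "delta_pos": [29, -28, -1], "fingers": 0.3},
    {"turn": [0, 0, 0.7], "delta_pos": [29, -28, 0], "fingers": 0.3}
  ]
}}

```text
time: 1.1
ee_pos: [0.4011, -0.3122, 0.1988]
orientation: [0.998, 0.06, -0.0, -0.0]
ft_force: [0.5, -0.5, 0.2]
gripper_width: 0.0554
```

Emit:
{"op": "servo_tool", "data": {
  "series": [
    {"turn": [0, 0, 0.6], "delta_pos": [28, -28, -1], "fingers": 0.3},
    {"turn": [0, 0, 0.7], "delta_pos": [29, -29, 0], "fingers": 0.3},
    {"turn": [0, 0, 0], "delta_pos": [3, -38, 7], "fingers": 0.3},
    {"turn": [0, 0, 0], "delta_pos": [3, -38, 7], "fingers": 0.3},
    {"turn": [0, 0, 0], "delta_pos": [3, -38, 7], "fingers": 0.3}
  ]
}}

```text
time: 1.6
ee_pos: [0.4478, -0.1345, 0.1783]
orientation: [0.999, 0.049, -0.0, -0.0]
ft_force: [0.5, -0.9, -0.6]
gripper_width: 0.0558
```

Emit:
{"op": "servo_tool", "data": {
  "series": [
    {"turn": [0, 0, 0], "delta_pos": [4, -38, 7], "fingers": 0.3},
    {"turn": [0, 0, 0], "delta_pos": [3, -38, 6], "fingers": 0.3},
    {"turn": [0, 0, 0], "delta_pos": [4, -39, 7], "fingers": 0.3},
    {"turn": [0, 0, 0], "delta_pos": [3, -38, 6], "fingers": 0.3},
    {"turn": [0, 0, 0], "delta_pos": [4, -39, 7], "fingers": 0.3}
  ]
}}

```text
time: 2.1
ee_pos: [0.4466, 0.0581, 0.1456]
orientation: [0.999, 0.049, 0.0, 0.0]
ft_force: [0.8, -0.8, 0.4]
gripper_width: 0.0556
```

Emit:
{"op": "servo_tool", "data": {
  "series": [
    {"turn": [0, 0, 0], "delta_pos": [3, -38, 6], "fingers": 0.3},
    {"turn": [0, 0, 0], "delta_pos": [4, -39, 7], "fingers": 0.3},
    {"turn": [0, 0, 0], "delta_pos": [3, -38, 6], "fingers": 0.3},
    {"turn": [0, 0, 0], "delta_pos": [4, -39, 7], "fingers": 0.3},
    {"turn": [0, 0, 0], "delta_pos": [0, 0, 0], "fingers": 0.3}
  ]
}}

```text
time: 2.6
ee_pos: [0.4443, 0.2144, 0.1187]
orientation: [0.999, 0.052, -0.001, -0.0]
ft_force: [-0.5, -0.8, -0.5]
gripper_width: 0.0558
```

Run:
```python
from h import *
p,R=pick('B',.04); p2,_=pick('B',.003)
print(here(),arm.get_state()['gripper_width'])
plan([(p,R,3,.3),(p2,R,2,.3)])
```

```text
(array([0.4443, 0.2144, 0.1187]), array([[ 0.9946,  0.1038, -0.0025],
       [ 0.1038, -0.9946,  0.0003],
       [-0.0024, -0.0006, -1.    ]])) 0.055801017475681544
[{"turn":[0.0,0.0,0.1],"delta_pos":[0.0,1.0,26.0],"fingers":0.3},{"turn":[0.0,0.1,0.1],"delta_pos":[1.0,1.0,26.0],"fingers":0.3},{"turn":[0.0,0.0,0.1],"delta_pos":[0.0,1.0,27.0],"fingers":0.3},{"turn":[0.0,0.0,0.0],"delta_pos":[0.0,0.0,18.0],"fingers":0.3},{"turn":[0.0,0.0,0.0],"delta_pos":[0.0,0.0,19.0],"fingers":0.3}]
t 2.6 q [ 0.2188 -0.0364  2.014   0.0009  1.1664  1.6852] end [0.4454 0.2116 0.0027]
```

Emit:
{"op": "servo_tool", "data": {
  "series": [
    {"turn": [0, 0, 0], "delta_pos": [0, 0, 35], "fingers": 0.3},
    {"turn": [0, 0, 0], "delta_pos": [0, 0, 35], "fingers": 0.3},
    {"turn": [0, 0, 0], "delta_pos": [0, 0, 30], "fingers": 0.3},
    {"turn": [0, 0, 0], "delta_pos": [0, 0, 12], "fingers": 0.3},
    {"turn": [0, 0, 0], "delta_pos": [0, 0, 2], "fingers": 0.3}
  ]
}}

```text
time: 3.1
ee_pos: [0.4446, 0.2106, 0.0046]
orientation: [0.999, 0.049, -0.002, 0.0]
ft_force: [-0.4, -0.1, 0.5]
gripper_width: 0.0558
```

Emit:
{"op": "servo_tool", "data": {
  "series": [
    {"turn": [0, 0, 0], "delta_pos": [0, 0, 0], "fingers": 0.3},
    {"turn": [0, 0, 0], "delta_pos": [0, 0, 0], "fingers": 0.3}
  ]
}}

```text
time: 3.3
ee_pos: [0.4475, 0.2115, 0.0077]
orientation: [0.999, 0.049, 0.002, -0.0]
ft_force: [0.6, 0.2, 0.2]
gripper_width: 0.0553
```

Emit:
{"op": "servo_tool", "data": {
  "series": [
    {"turn": [0, 0, 0], "delta_pos": [0, 0, 2], "fingers": 0.3},
    {"turn": [0, 0, 0], "delta_pos": [0, 0, 0], "fingers": -1},
    {"turn": [0, 0, 0], "delta_pos": [0, 0, 0], "fingers": -1},
    {"turn": [0, 0, 0], "delta_pos": [0, 0, 0], "fingers": -1},
    {"turn": [0, 0, 0], "delta_pos": [0, 0, 0], "fingers": -1}
  ]
}}

```text
time: 3.8
ee_pos: [0.4459, 0.2113, 0.0041]
orientation: [0.999, 0.049, 0.0, -0.0]
ft_force: [-0.1, 0.1, -0.2]
gripper_width: 0.0006
```

Run:
```python
from h import *
print(here()[0],arm.get_state()['gripper_width'],arm.get_state()['ft_force'])
p=here()[0]; R=here()[1]; u=p+[0,0,.13]
a,S1=seat('L1',.05)
plan([(u,R,3,-1),(a,S1,7,-1)])
```

```text
[0.4459 0.2113 0.0041] 0.0006164417339392175 [-0.1468  0.1313 -0.1815]
[{"turn":[0.0,0.0,0.0],"delta_pos":[0.0,0.0,-43.0],"fingers":-1},{"turn":[0.0,0.0,0.0],"delta_pos":[0.0,0.0,-43.0],"fingers":-1},{"turn":[0.0,0.0,0.0],"delta_pos":[0.0,0.0,-44.0],"fingers":-1},{"turn":[0.4,5.0,-1.3],"delta_pos":[22.0,-7.0,0.0],"fingers":-1},{"turn":[0.4,5.0,-1.3],"delta_pos":[22.0,-6.0,1.0],"fingers":-1}]
[{"turn":[0.4,5.0,-1.3],"delta_pos":[22.0,-6.0,4.0],"fingers":-1},{"turn":[0.4,5.0,-1.3],"delta_pos":[22.0,-6.0,5.0],"fingers":-1},{"turn":[0.4,5.0,-1.3],"delta_pos":[21.0,-5.0,7.0],"fingers":-1},{"turn":[0.4,5.0,-1.3],"delta_pos":[21.0,-4.0,10.0],"fingers":-1},{"turn":[0.4,4.9,-1.2],"delta_pos":[19.0,-4.0,11.0],"fingers":-1}]
t 3.8 q [0.2123 0.1583 2.0589 0.     0.9242 1.6841] end [0.5937 0.275  0.1365]
```

The jaws shut fully, so the grasp missed. I'll look before moving.

Run:
```python
from h import *
a,_=arm.get_image('top'); b,_=arm.get_image('side'); print(proj('top',here()[0]),proj('side',here()[0]))
cv2.imwrite('pics/m1.png',np.hstack([cv2.resize(a[180:360,140:340],None,fx=2,fy=2),cv2.resize(b[280:460,220:420],None,fx=2,fy=2)]))
```

```text
[245.0625 279.1352] [303.2624 350.274 ]
```

View pics/m1.png

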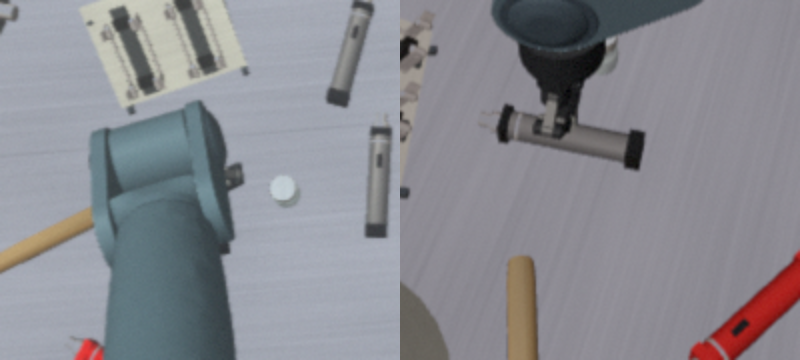

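Run:
```python
from h import *
b,d=arm.get_image('side'); w=cloud('side',d)
cv2.imwrite('pics/m2.png',cv2.resize(b[300:370,250:360],None,fx=7,fy=7,interpolation=1))
for y in range(318,366,4): print(y,[tuple((w[y,x]*1000).round().astype(int).tolist()) for x in range(288,312,4)])
s=arm.get_state(); print(s)
```

```text
318 [(456, 248, 174), (448, 250, 182), (441, 250, 185), (435, 248, 184), (429, 246, 185), (424, 240, 179)]
322 [(464, 233, 135), (449, 248, 165), (442, 248, 168), (436, 247, 170), (429, 245, 170), (429, 226, 141)]
326 [(494, 167, 0), (449, 250, 156), (442, 250, 158), (436, 248, 159), (434, 234, 138), (428, 230, 134)]
330 [(492, 175, -2), (448, 254, 149), (443, 250, 145), (435, 251, 151), (434, 235, 127), (429, 228, 118)]
334 [(489, 182, -4), (480, 182, 0), (441, 254, 140), (445, 225, 90), (437, 227, 98), (433, 217, 84)]
338 [(479, 205, 22), (446, 261, 135), (439, 260, 137), (442, 234, 93), (439, 222, 73), (436, 208, 52)]
342 [(451, 268, 130), (444, 267, 133), (437, 265, 134), (433, 258, 124), (432, 242, 96), (439, 202, 24)]
346 [(449, 273, 127), (442, 272, 128), (436, 270, 128), (429, 268, 128), (438, 226, 50), (436, 211, 26)]
350 [(471, 227, 18), (464, 225, 18), (456, 222, 19), (449, 221, 21), (441, 221, 24), (434, 218, 24)]
354 [(475, 222, -10), (465, 224, 0), (457, 224, 4), (448, 224, 11), (439, 225, 17), (432, 223, 19)]
358 [(470, 233, -3), (462, 233, 2), (455, 228, -3), (447, 227, -1), (440, 224, -2), (432, 222, 0)]
362 [(467, 242, -2), (459, 240, 0), (452, 237, -2), (444, 235, -1), (437, 232, -1), (430, 230, -1)]
{'time': 3.95, 'joint_positions': array([ 0.2122,  0.1586,  2.0589, -0.    ,  0.9242,  1.6841]), 'qd': array([ 0.0008,  0.0001, -0.0003,  0.0006,  0.0024,  0.0004]), 'joint_torque': array([  0.0013, -31.8432, -25.1185,  -0.    ,   0.0003,  -0.    ]), 'ee_pos': array([0.4458, 0.2113, 0.004 ]), 'orientation': array([ 0.9988,  0.0494, -0.    ,  0.    ]), 'ft_force': array([-0.1872,  0.0524, -0.4207]), 'moment': array([ 0.0102, -0.0047, -0.0202]), 'gripper_width': -0.0001705581205134761}
```

View pics/m2.png

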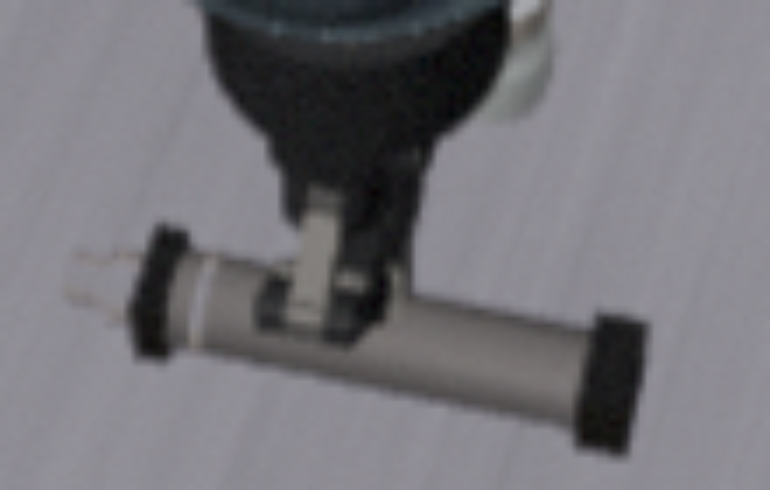

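Emit:
{"op": "servo_tool", "data": {
  "series": [
    {"turn": [0, 0, 0], "delta_pos": [0, 0, -50], "fingers": -1},
    {"turn": [0, 0, 0], "delta_pos": [0, 0, -50], "fingers": -1},
    {"turn": [0, 0, 0], "delta_pos": [0, 0, 0], "fingers": -1},
    {"turn": [0, 0, 0], "delta_pos": [0, 0, 0], "fingers": -1}
  ]
}}

```text
time: 4.35
ee_pos: [0.447, 0.2115, 0.1055]
orientation: [0.999, 0.049, 0.002, -0.0]
ft_force: [0.0, 0.2, -1.0]
gripper_width: -0.0
```

Run:
```python
from h import *
b,d=arm.get_image('side'); w=cloud('side',d); p=here()[0]; u=proj('side',p); print(p,u,arm.get_state()['gripper_width'])
x,y=u.astype(int); c=cv2.resize(b[y-70:y+30,x-60:x+60],None,fx=6,fy=6,interpolation=1); cv2.circle(c,(360,420),5,(0,0,255),2); cv2.imwrite('pics/m3.png',c)
m=(np.linalg.norm(w[...,:2]-p[:2],axis=-1)<.03)&(w[...,2]>.035); P=w[m]; P=P[P[:,2].argsort()]; print(P[:12])
```

```text
[0.4456 0.2112 0.1038] [302.3187 323.5951] 0.00016607141110981826
[[0.4411 0.2183 0.1392]
 [0.4392 0.2184 0.1403]
 [0.4374 0.2181 0.1409]
 [0.4373 0.2182 0.1443]
 [0.439  0.2188 0.1443]
 [0.4372 0.2079 0.1449]
 [0.4368 0.2143 0.145 ]
 [0.4376 0.2173 0.1459]
 [0.4393 0.2178 0.1459]
 [0.4402 0.2204 0.1461]
 [0.4442 0.2245 0.1471]
 [0.4374 0.2073 0.1472]]
```

View pics/m3.png

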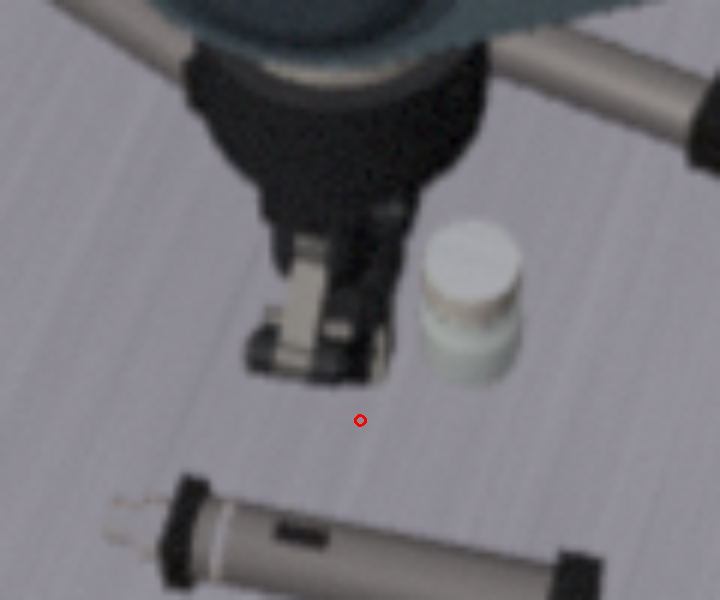

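The shut fingertips measure about 33 mm higher than the reported TCP, so the jaws closed in air above the body. I'll open and descend further on measured force. The grip offset will then come from the reported pose, where a fixed tool offset cancels.

Emit:
{"op": "servo_tool", "data": {
  "series": [
    {"turn": [0, 0, 0], "delta_pos": [0, 0, 30], "fingers": 0.3},
    {"turn": [0, 0, 0], "delta_pos": [0, 0, 40], "fingers": 0.3},
    {"turn": [0, 0, 0], "delta_pos": [0, 0, 30], "fingers": 0.3},
    {"turn": [0, 0, 0], "delta_pos": [0, 0, 15], "fingers": 0.3},
    {"turn": [0, 0, 0], "delta_pos": [0, 0, 5], "fingers": 0.3}
  ]
}}

```text
time: 4.9
ee_pos: [0.4422, 0.2104, -0.0199]
orientation: [0.999, 0.049, -0.004, 0.001]
ft_force: [-0.2, 1.3, -0.4]
gripper_width: 0.0558
```

Emit:
{"op": "servo_tool", "data": {
  "series": [
    {"turn": [0, 0, 0], "delta_pos": [0, 0, 2], "fingers": 0.3},
    {"turn": [0, 0, 0], "delta_pos": [0, 0, 2], "fingers": 0.3},
    {"turn": [0, 0, 0], "delta_pos": [0, 0, 0], "fingers": 0.3}
  ]
}}

```text
time: 5.2
ee_pos: [0.4464, 0.2114, -0.0194]
orientation: [0.999, 0.049, 0.001, -0.0]
ft_force: [-0.9, -0.3, -0.7]
gripper_width: 0.0557
```

Run:
```python
from h import *
b,d=arm.get_image('side'); w=cloud('side',d); p=here()[0]; u=proj('side',p); print(p,u,arm.get_state()['gripper_width'],arm.get_state()['ft_force'])
x,y=u.astype(int); c=cv2.resize(b[y-60:y+40,x-60:x+60],None,fx=6,fy=6,interpolation=1); cv2.imwrite('pics/m4.png',c)
```

```text
[ 0.4465  0.2114 -0.0193] [303.142  355.8805] 0.05560381449156528 [-0.1734  0.6228 -0.9595]
```

View pics/m4.png

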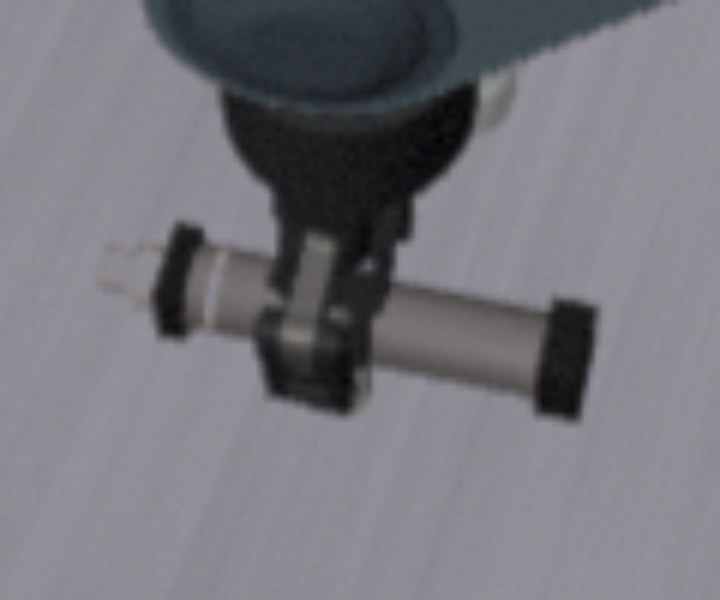

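Emit:
{"op": "servo_tool", "data": {
  "series": [
    {"turn": [0, 0, 0], "delta_pos": [0, 0, 3], "fingers": 0.3},
    {"turn": [0, 0, 0], "delta_pos": [0, 0, 3], "fingers": 0.3},
    {"turn": [0, 0, 0], "delta_pos": [0, 0, 2], "fingers": 0.3},
    {"turn": [0, 0, 0], "delta_pos": [0, 0, 0], "fingers": 0.3}
  ]
}}

```text
time: 5.65
ee_pos: [0.4456, 0.2112, -0.0284]
orientation: [0.999, 0.049, -0.0, 0.0]
ft_force: [0.2, -0.2, -0.2]
gripper_width: 0.0554
```

Emit:
{"op": "servo_tool", "data": {
  "series": [
    {"turn": [0, 0, 0], "delta_pos": [0, 0, 0], "fingers": -1},
    {"turn": [0, 0, 0], "delta_pos": [0, 0, 0], "fingers": -1},
    {"turn": [0, 0, 0], "delta_pos": [0, 0, 0], "fingers": -1},
    {"turn": [0, 0, 0], "delta_pos": [0, 0, 0], "fingers": -1}
  ]
}}

```text
time: 6.05
ee_pos: [0.4463, 0.2114, -0.0276]
orientation: [0.999, 0.049, 0.0, -0.0]
ft_force: [-1.0, -0.1, 3.6]
gripper_width: 0.0262
```

Width is 26 mm on a 28 mm body with an upward push, so the pads sit above the axis. I'll reopen and go lower.

Emit:
{"op": "servo_tool", "data": {
  "series": [
    {"turn": [0, 0, 0], "delta_pos": [0, 0, 0], "fingers": 0.3},
    {"turn": [0, 0, 0], "delta_pos": [0, 0, 0], "fingers": 0.3},
    {"turn": [0, 0, 0], "delta_pos": [0, 0, 3], "fingers": 0.3},
    {"turn": [0, 0, 0], "delta_pos": [0, 0, 2], "fingers": 0.3},
    {"turn": [0, 0, 0], "delta_pos": [0, 0, 0], "fingers": 0.3}
  ]
}}

```text
time: 6.55
ee_pos: [0.4454, 0.2111, -0.0336]
orientation: [0.999, 0.049, -0.001, 0.0]
ft_force: [0.0, -1.1, 0.4]
gripper_width: 0.0557
```

Emit:
{"op": "servo_tool", "data": {
  "series": [
    {"turn": [0, 0, 0], "delta_pos": [0, 0, 2], "fingers": 0.3},
    {"turn": [0, 0, 0], "delta_pos": [0, 0, 0], "fingers": 0.3}
  ]
}}

```text
time: 6.75
ee_pos: [0.4456, 0.2112, -0.0353]
orientation: [0.999, 0.049, -0.0, 0.0]
ft_force: [-0.4, 0.4, -0.5]
gripper_width: 0.0553
```

Emit:
{"op": "servo_tool", "data": {
  "series": [
    {"turn": [0, 0, 0], "delta_pos": [0, 0, 0], "fingers": -1},
    {"turn": [0, 0, 0], "delta_pos": [0, 0, 0], "fingers": -1},
    {"turn": [0, 0, 0], "delta_pos": [0, 0, 0], "fingers": -1},
    {"turn": [0, 0, 0], "delta_pos": [0, 0, 0], "fingers": -1}
  ]
}}

```text
time: 7.15
ee_pos: [0.4465, 0.2114, -0.0343]
orientation: [0.999, 0.049, 0.001, -0.0]
ft_force: [-1.7, -0.3, 5.9]
gripper_width: 0.0267
```

Emit:
{"op": "servo_tool", "data": {
  "series": [
    {"turn": [0, 0, 0], "delta_pos": [0, 0, -10], "fingers": -1},
    {"turn": [0, 0, 0], "delta_pos": [0, 0, -30], "fingers": -1},
    {"turn": [0, 0, 0], "delta_pos": [0, 0, -45], "fingers": -1},
    {"turn": [0, 0, 0], "delta_pos": [0, 0, -45], "fingers": -1},
    {"turn": [0, 0, 0], "delta_pos": [0, 0, 0], "fingers": -1}
  ]
}}

```text
time: 7.65
ee_pos: [0.4508, 0.2124, 0.1021]
orientation: [0.999, 0.05, 0.007, -0.001]
ft_force: [1.6, 0.0, -0.5]
gripper_width: 0.0263
```

Run:
```python
from h import *
b,d=arm.get_image('side'); w=cloud('side',d); p,R=here(); print(p,arm.get_state()['gripper_width'],arm.get_state()['ft_force'])
cv2.imwrite('pics/m5.png',b)
L=(w-p)@R   # tool coords
m=(abs(L[...,0])<.1)&(abs(L[...,1])<.03)&(abs(L[...,0])>.02)&(L[...,2]>-.075)&(L[...,2]<-.02)
P=L[m]; print(len(P))
for a,bb in((-.08,-.058),(-.058,-.04),(-.04,-.02),(.02,.04),(.04,.055),(.055,.068),(.07,.095)):
    q=P[(P[:,0]>a)&(P[:,0]<bb)]; print(a,len(q),np.percentile(q,[2,50,98],axis=0).tolist() if len(q) else '')
```

```text
[0.4485 0.2119 0.0988] 0.02586981963012932 [-0.2329 -0.4874 -2.0346]
1057
-0.08 203 [[-0.07227064594550461, -0.016105002708141795, -0.066221138341155], [-0.06580673788621287, -0.008383698911341973, -0.06273773515319467], [-0.05838840156386853, 0.01276169386382245, -0.03800254408525281]]
-0.058 172 [[-0.05779090495878268, -0.015308002019430729, -0.0654236862943716], [-0.04908871860039315, -0.00816713188917453, -0.06114565814680609], [-0.040252188581921984, 0.00804460467017635, -0.04525052433757689]]
-0.04 186 [[-0.03963617973436341, -0.015307311483141005, -0.06567973927490896], [-0.029769108007759254, -0.00825955715032248, -0.06152042425505722], [-0.020313394521760578, 0.007578112717398684, -0.0465818268580439]]
0.02 98 [[0.02517985252456886, -0.015041109105076307, -0.06673315408090243], [0.03467516527810513, -0.006776617973351447, -0.06251664627809167], [0.039650289935511486, 0.00701910353727053, -0.04895996473377445]]
0.04 136 [[0.04051278788514211, -0.015630100547922157, -0.06648393310254473], [0.04717193249604211, -0.008215532872705881, -0.06187774651091926], [0.05472749598522626, 0.007679475326038618, -0.04563068624897669]]
0.055 153 [[0.05542513106945705, -0.016887848121121204, -0.06709697780247646], [0.06162060070564513, -0.00982689020306996, -0.06363768691023457], [0.06744462418463547, 0.011628727451995136, -0.03820744477341611]]
0.07 98 [[0.07043569853455228, -0.011933287077208818, -0.061291084501852874], [0.0779383774440346, -0.005237638961141185, -0.056961651036613554], [0.08979819974685979, 0.0049322157228683765, -0.04904064774413086]]
```

The grinder is held square: axis parallel to tool x and centred, with the reported TCP 49.4 mm beyond the axis. I'll set that and plan from the commanded pose from now on.

```bash
python3 - <<'E'
s=open('h.py').read()
s=s.replace("E_=.011 ","E_=.0494 ")
s=s.replace("def plan(wps,q=1.0,qa=.1):","def plan(wps,q=1.0,qa=.1,start=None):")
s=s.replace("rows=[]\n","rows=[]\n    c=np.load('cmd.npz') if start is None else dict(p=start[0],R=start[1]); p=c['p']; R=Ro.from_matrix(c['R'])\n    print('meas-cmd mm',(s['ee_pos']-p)*1000,'deg',np.degrees((R.inv()*Ro.from_quat(s['orientation'])).magnitude()))\n",1)
s=s.replace("    print('t',s","    np.savez('cmd.npz',p=p,R=R.as_matrix()); print('t',s")
open('h.py','w').write(s)
E
python3 - <<'E'
from h import *
st=pick('B',.0946); st[0][:]=(.4458,.2118,.0946)
a,Rs=seat('L1',.06)
plan([(a,Rs,10,-1),(a,Rs,1,-1),(a,Rs,1,-1),(a,Rs,1,-1)],start=st); print(a)
E
```

```text
meas-cmd mm [2.6597 0.0691 4.1521] deg 0.45194623844658954
[{"turn":[0.3,3.5,-0.9],"delta_pos":[17.0,-5.0,-2.0],"fingers":-1},{"turn":[0.3,3.5,-0.9],"delta_pos":[17.0,-5.0,-1.0],"fingers":-1},{"turn":[0.3,3.5,-0.9],"delta_pos":[17.0,-5.0,0.0],"fingers":-1},{"turn":[0.3,3.5,-0.9],"delta_pos":[17.0,-4.0,1.0],"fingers":-1},{"turn":[0.3,3.5,-0.9],"delta_pos":[17.0,-4.0,3.0],"fingers":-1}]
[{"turn":[0.3,3.5,-0.9],"delta_pos":[17.0,-4.0,4.0],"fingers":-1},{"turn":[0.3,3.5,-0.9],"delta_pos":[17.0,-3.0,4.0],"fingers":-1},{"turn":[0.3,3.5,-0.9],"delta_pos":[17.0,-3.0,6.0],"fingers":-1},{"turn":[0.2,3.5,-0.9],"delta_pos":[16.0,-3.0,7.0],"fingers":-1},{"turn":[0.3,3.4,-0.9],"delta_pos":[17.0,-2.0,7.0],"fingers":-1}]
[{"turn":[0.0,0.0,0.0],"delta_pos":[0.0,0.0,0.0],"fingers":-1},{"turn":[0.0,0.0,0.0],"delta_pos":[0.0,0.0,0.0],"fingers":-1},{"turn":[0.0,0.0,0.0],"delta_pos":[0.0,0.0,0.0],"fingers":-1}]
t 7.7 q [ 0.2123 -0.0077  2.0265  0.      1.1149  1.6841] end [0.6101 0.279  0.114 ]
[0.6096 0.2793 0.1137]
```

Emit:
{"op": "servo_tool", "data": {
  "series": [
    {"turn": [0.3, 3.5, -0.9], "delta_pos": [17, -5, -2], "fingers": -1},
    {"turn": [0.3, 3.5, -0.9], "delta_pos": [17, -5, -1], "fingers": -1},
    {"turn": [0.3, 3.5, -0.9], "delta_pos": [17, -5, 0], "fingers": -1},
    {"turn": [0.3, 3.5, -0.9], "delta_pos": [17, -4, 1], "fingers": -1},
    {"turn": [0.3, 3.5, -0.9], "delta_pos": [17, -4, 3], "fingers": -1}
  ]
}}

```text
time: 8.2
ee_pos: [0.526, 0.245, 0.1025]
orientation: [0.984, 0.088, 0.151, -0.02]
ft_force: [0.0, -1.3, -1.3]
gripper_width: 0.0261
```

Emit:
{"op": "servo_tool", "data": {
  "series": [
    {"turn": [0.3, 3.5, -0.9], "delta_pos": [17, -4, 4], "fingers": -1},
    {"turn": [0.3, 3.5, -0.9], "delta_pos": [17, -3, 4], "fingers": -1},
    {"turn": [0.3, 3.5, -0.9], "delta_pos": [17, -3, 6], "fingers": -1},
    {"turn": [0.2, 3.5, -0.9], "delta_pos": [16, -3, 7], "fingers": -1},
    {"turn": [0.3, 3.4, -0.9], "delta_pos": [17, -2, 7], "fingers": -1}
  ]
}}

```text
time: 8.7
ee_pos: [0.6087, 0.2781, 0.1113]
orientation: [0.946, 0.124, 0.297, -0.039]
ft_force: [-0.1, -0.5, -1.8]
gripper_width: 0.0259
```

Emit:
{"op": "servo_tool", "data": {
  "series": [
    {"turn": [0, 0, 0], "delta_pos": [0, 0, 0], "fingers": -1},
    {"turn": [0, 0, 0], "delta_pos": [0, 0, 0], "fingers": -1},
    {"turn": [0, 0, 0], "delta_pos": [0, 0, 0], "fingers": -1}
  ]
}}

```text
time: 9.0
ee_pos: [0.6094, 0.2781, 0.1135]
orientation: [0.946, 0.124, 0.297, -0.039]
ft_force: [-0.8, 0.5, -1.9]
gripper_width: 0.0262
```

```bash
cat >> h.py <<'E'
def held(s,name='side'):
    """side view: held grinder in the seat's frame (x up slope, y left, z out), mm"""
    b,d=arm.get_image(name); w=cloud(name,d); o,R=seat(s,0,0); F=np.column_stack([R[:,0],-R[:,1],-R[:,2]])
    tp,TR=here(); c=tp-TR[:,2]*E_
    L=(w-c)@TR; m=(abs(L[...,0])<.1)&(abs(L[...,1])<.022)&(abs(L[...,2])<.022)&(abs(L[...,0])>.02)
    Q=((w[m]-o)@F)*1000
    print('tool-implied origin in seat frame',(c-o)@F*1000,'x axis',TR[:,0]@F)
    for a,bb in((-80,-58),(-57,-20),(20,54),(54,69),(70,100)):
        q=Q[(Q[:,0]>a)&(Q[:,0]<bb)]; print(a,len(q),np.percentile(q,[2,98],axis=0).round(1).tolist() if len(q)>5 else '')
    return b
E
python3 - <<'E'
from h import *
b=held('L1'); cv2.imwrite('pics/m6.png',cv2.resize(b[230:390,110:310],None,fx=4,fy=3.75))
print(arm.get_state()['joint_positions'],arm.get_state()['ft_force'])
a,Rs=seat('L1',.018); a2,_=seat('L1',-.008); z=(a2,Rs,1,-1)
plan([(a,Rs,4,-1),(a2,Rs,9,-1),z,z],q=.5)
E
```

```text
tool-implied origin in seat frame [-0.0081 -1.1797 60.3581] x axis [ 1.     -0.0014 -0.0016]
-80 210 [[-75.0, -14.0, 45.3], [-58.5, 14.7, 73.8]]
-57 142 [[-56.8, -9.8, 55.8], [-37.2, 13.7, 72.8]]
20 336 [[20.7, -9.6, 52.5], [53.3, 14.1, 73.8]]
54 203 [[54.5, -13.7, 44.7], [68.6, 14.6, 73.0]]
70 118 [[70.4, -5.4, 51.5], [87.7, 9.9, 67.7]]
[0.2581 0.0847 2.0086 0.0058 0.439  1.5639] [ 0.5787 -0.5339 -0.8799]
meas-cmd mm [-0.4252 -0.8439 -0.0449] deg 0.09313708765356994
[{"turn":[0.0,0.0,0.0],"delta_pos":[0.0,0.0,10.5],"fingers":-1},{"turn":[0.0,0.0,0.0],"delta_pos":[0.0,0.0,10.5],"fingers":-1},{"turn":[0.0,0.0,0.0],"delta_pos":[0.0,0.0,10.5],"fingers":-1},{"turn":[0.0,0.0,0.0],"delta_pos":[-0.5,-0.5,10.5],"fingers":-1},{"turn":[0.0,0.0,0.0],"delta_pos":[0.0,0.0,3.0],"fingers":-1}]
[{"turn":[0.0,0.0,0.0],"delta_pos":[0.0,0.0,3.0],"fingers":-1},{"turn":[0.0,0.0,0.0],"delta_pos":[0.0,0.0,3.0],"fingers":-1},{"turn":[0.0,0.0,0.0],"delta_pos":[0.0,0.0,3.0],"fingers":-1},{"turn":[0.0,0.0,0.0],"delta_pos":[0.0,0.0,3.0],"fingers":-1},{"turn":[0.0,0.0,0.0],"delta_pos":[0.0,0.0,3.0],"fingers":-1}]
[{"turn":[0.0,0.0,0.0],"delta_pos":[0.0,0.0,2.5],"fingers":-1},{"turn":[0.0,0.0,0.0],"delta_pos":[0.0,0.0,3.0],"fingers":-1},{"turn":[0.0,0.0,0.0],"delta_pos":[0.0,0.0,2.5],"fingers":-1},{"turn":[0.0,0.0,0.0],"delta_pos":[0.0,0.0,0.0],"fingers":-1},{"turn":[0.0,0.0,0.0],"delta_pos":[0.0,0.0,0.0],"fingers":-1}]
t 9.05 q [0.2581 0.0847 2.0086 0.0058 0.439  1.5639] end [0.6472 0.2895 0.058 ]
```

View pics/m6.png

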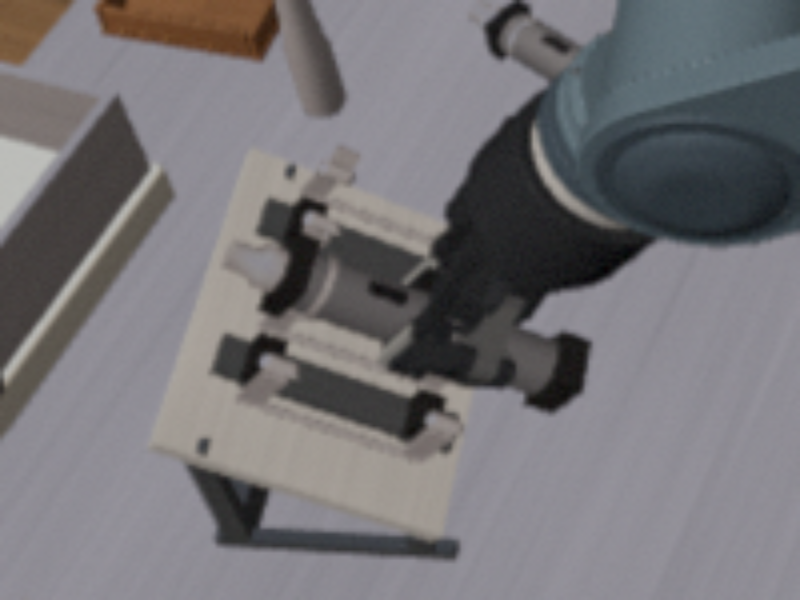

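The held grinder sits over L1, 60 mm out, axis within about 1 mm of the seat line. Nose is up the slope (crop ~(250,265)). Pressing in.

Emit:
{"op": "servo_tool", "data": {
  "series": [
    {"turn": [0, 0, 0], "delta_pos": [0, 0, 10.5], "fingers": -1},
    {"turn": [0, 0, 0], "delta_pos": [0, 0, 10.5], "fingers": -1},
    {"turn": [0, 0, 0], "delta_pos": [0, 0, 10.5], "fingers": -1},
    {"turn": [0, 0, 0], "delta_pos": [-0.5, -0.5, 10.5], "fingers": -1},
    {"turn": [0, 0, 0], "delta_pos": [0, 0, 3], "fingers": -1}
  ]
}}

```text
time: 9.55
ee_pos: [0.6347, 0.2851, 0.0756]
orientation: [0.946, 0.124, 0.297, -0.039]
ft_force: [-3.0, -3.7, 1.5]
gripper_width: 0.0259
```

Emit:
{"op": "servo_tool", "data": {
  "series": [
    {"turn": [0, 0, 0], "delta_pos": [0, 0, 3], "fingers": -1},
    {"turn": [0, 0, 0], "delta_pos": [0, 0, 3], "fingers": -1},
    {"turn": [0, 0, 0], "delta_pos": [0, 0, 3], "fingers": -1},
    {"turn": [0, 0, 0], "delta_pos": [0, 0, 3], "fingers": -1},
    {"turn": [0, 0, 0], "delta_pos": [0, 0, 3], "fingers": -1}
  ]
}}

```text
time: 10.05
ee_pos: [0.6428, 0.2875, 0.0659]
orientation: [0.946, 0.124, 0.298, -0.04]
ft_force: [-12.2, -7.1, 13.4]
gripper_width: 0.0262
```

Emit:
{"op": "servo_tool", "data": {
  "series": [
    {"turn": [0, 0, 0], "delta_pos": [0, 0, 2.5], "fingers": -1},
    {"turn": [0, 0, 0], "delta_pos": [0, 0, 3], "fingers": -1}
  ]
}}

```text
time: 10.25
ee_pos: [0.6465, 0.2884, 0.0616]
orientation: [0.945, 0.124, 0.299, -0.04]
ft_force: [-3.6, -3.8, 3.5]
gripper_width: 0.0261
```

Emit:
{"op": "servo_tool", "data": {
  "series": [
    {"turn": [0, 0, 0], "delta_pos": [0, 0, 2.5], "fingers": -1},
    {"turn": [0, 0, 0], "delta_pos": [0, 0, 0], "fingers": -1}
  ]
}}

```text
time: 10.45
ee_pos: [0.6481, 0.2888, 0.0593]
orientation: [0.945, 0.124, 0.299, -0.04]
ft_force: [-4.0, -5.0, 5.3]
gripper_width: 0.0261
```

Run:
```python
from h import *
b=held('L1'); s=arm.get_state(); print(s['ft_force'],(here()[0]-np.load('cmd.npz')['p'])*1000, -s['ft_force']@here()[1][:,2])
```

```text
tool-implied origin in seat frame [ 1.1553 -0.8157 -7.2039] x axis [ 1.     -0.0016  0.0013]
-80 181 [[-73.2, -14.0, -23.0], [-58.3, 14.9, 6.5]]
-57 207 [[-56.7, -18.8, -26.5], [-33.6, 21.0, 6.3]]
20 418 [[21.9, -21.2, -26.8], [53.1, 20.8, 7.3]]
54 187 [[54.4, -14.0, -22.1], [68.1, 14.6, 5.9]]
70 119 [[70.1, -6.7, -13.5], [89.4, 9.5, 1.0]]
[-3.7075 -4.0469  5.1751] [ 0.8251 -0.7088  1.3592] 6.895731293599766
```

Force peaked near 19 N, then fell to about 6.9 N at 7.2 mm bar travel, which is the bar spring alone. L1 has snapped home. Next I release it and go for D.

```bash
cat >> h.py <<'E'
def release(s): # ease, open, back off
    a,R=seat(s,0); b,_=seat(s,.09); return [(a,R,2,-1),(a,R,3,.3),(b,R,4,.3)]
def fetch(g,N,up=.10):
    u,R=pick(g,up); m,_=pick(g,-.020); p,_=pick(g,-.0354); return [(u,R,N,.3),(u,R,1,.3),(m,R,3,.3),(p,R,2,.3),(p,R,2,.3),(p,R,4,-1)]
def bring(g,s,N):
    u,R=pick(g,.06); a,Rs=seat(s,.06); return [(u,R,4,-1),(a,Rs,N,-1),(a,Rs,3,-1)]
def press(s):
    a,R=seat(s,.018); b,_=seat(s,-.008); return [(a,R,5,-1),(b,R,9,-1),(b,R,1,-1)]
E
python3 - <<'E'
from h import *
plan(release('L1')+fetch('D',13))
E
```

```text
meas-cmd mm [ 0.8251 -0.7088  1.3592] deg 0.10407677989376171
[{"turn":[0.0,0.0,0.0],"delta_pos":[0.0,0.0,-4.0],"fingers":-1},{"turn":[0.0,0.0,0.0],"delta_pos":[0.0,0.0,-4.0],"fingers":-1},{"turn":[0.0,0.0,0.0],"delta_pos":[0.0,0.0,0.0],"fingers":0.3},{"turn":[0.0,0.0,0.0],"delta_pos":[0.0,0.0,0.0],"fingers":0.3},{"turn":[0.0,0.0,0.0],"delta_pos":[0.0,0.0,0.0],"fingers":0.3}]
[{"turn":[0.0,0.0,0.0],"delta_pos":[0.0,0.0,-22.0],"fingers":0.3},{"turn":[0.0,0.0,0.0],"delta_pos":[0.0,0.0,-23.0],"fingers":0.3},{"turn":[0.0,0.0,0.0],"delta_pos":[0.0,0.0,-22.0],"fingers":0.3},{"turn":[0.0,0.0,0.0],"delta_pos":[0.0,0.0,-23.0],"fingers":0.3},{"turn":[-0.4,-2.7,1.3],"delta_pos":[-19.0,32.0,-10.0],"fingers":0.3}]
[{"turn":[-0.4,-2.7,1.3],"delta_pos":[-18.0,33.0,-8.0],"fingers":0.3},{"turn":[-0.4,-2.7,1.3],"delta_pos":[-18.0,33.0,-7.0],"fingers":0.3},{"turn":[-0.4,-2.7,1.3],"delta_pos":[-17.0,34.0,-6.0],"fingers":0.3},{"turn":[-0.4,-2.7,1.3],"delta_pos":[-17.0,34.0,-5.0],"fingers":0.3},{"turn":[-0.4,-2.6,1.4],"delta_pos":[-17.0,35.0,-4.0],"fingers":0.3}]
[{"turn":[-0.4,-2.7,1.3],"delta_pos":[-16.
[... 584 characters left out ...]
,0.0],"delta_pos":[0.0,0.0,40.0],"fingers":0.3}]
[{"turn":[0.0,0.0,0.0],"delta_pos":[0.0,-1.0,40.0],"fingers":0.3},{"turn":[0.0,0.0,0.0],"delta_pos":[0.0,0.0,8.0],"fingers":0.3},{"turn":[0.0,0.0,0.0],"delta_pos":[0.0,0.0,7.0],"fingers":0.3},{"turn":[0.0,0.0,0.0],"delta_pos":[0.0,0.0,0.0],"fingers":0.3},{"turn":[0.0,0.0,0.0],"delta_pos":[0.0,0.0,0.0],"fingers":0.3}]
[{"turn":[0.0,0.0,0.0],"delta_pos":[0.0,0.0,0.0],"fingers":-1},{"turn":[0.0,0.0,0.0],"delta_pos":[0.0,0.0,0.0],"fingers":-1},{"turn":[0.0,0.0,0.0],"delta_pos":[0.0,0.0,0.0],"fingers":-1},{"turn":[0.0,0.0,0.0],"delta_pos":[0.0,0.0,0.0],"fingers":-1}]
t 10.5 q [0.2591 0.2633 1.9252 0.0052 0.3409 1.5653] end [ 0.4412 -0.2009 -0.0349]
```

Emit:
{"op": "servo_tool", "data": {
  "series": [
    {"turn": [0, 0, 0], "delta_pos": [0, 0, -4], "fingers": -1},
    {"turn": [0, 0, 0], "delta_pos": [0, 0, -4], "fingers": -1},
    {"turn": [0, 0, 0], "delta_pos": [0, 0, 0], "fingers": 0.3},
    {"turn": [0, 0, 0], "delta_pos": [0, 0, 0], "fingers": 0.3},
    {"turn": [0, 0, 0], "delta_pos": [0, 0, 0], "fingers": 0.3}
  ]
}}

```text
time: 11.0
ee_pos: [0.6425, 0.2879, 0.0645]
orientation: [0.946, 0.124, 0.298, -0.04]
ft_force: [-0.5, 0.2, 0.5]
gripper_width: 0.0554
```

Emit:
{"op": "servo_tool", "data": {
  "series": [
    {"turn": [0, 0, 0], "delta_pos": [0, 0, -22], "fingers": 0.3},
    {"turn": [0, 0, 0], "delta_pos": [0, 0, -23], "fingers": 0.3},
    {"turn": [0, 0, 0], "delta_pos": [0, 0, -22], "fingers": 0.3},
    {"turn": [0, 0, 0], "delta_pos": [0, 0, -23], "fingers": 0.3},
    {"turn": [-0.4, -2.7, 1.3], "delta_pos": [-19, 32, -10], "fingers": 0.3}
  ]
}}

```text
time: 11.5
ee_pos: [0.5807, 0.24, 0.1386]
orientation: [0.953, 0.115, 0.277, -0.038]
ft_force: [1.0, -1.0, -0.5]
gripper_width: 0.0557
```

Emit:
{"op": "servo_tool", "data": {
  "series": [
    {"turn": [-0.4, -2.7, 1.3], "delta_pos": [-18, 33, -8], "fingers": 0.3},
    {"turn": [-0.4, -2.7, 1.3], "delta_pos": [-18, 33, -7], "fingers": 0.3},
    {"turn": [-0.4, -2.7, 1.3], "delta_pos": [-17, 34, -6], "fingers": 0.3},
    {"turn": [-0.4, -2.7, 1.3], "delta_pos": [-17, 34, -5], "fingers": 0.3},
    {"turn": [-0.4, -2.6, 1.4], "delta_pos": [-17, 35, -4], "fingers": 0.3}
  ]
}}

```text
time: 12.0
ee_pos: [0.5225, 0.0536, 0.1202]
orientation: [0.985, 0.057, 0.161, -0.022]
ft_force: [0.6, -0.6, 0.4]
gripper_width: 0.0558
```

Emit:
{"op": "servo_tool", "data": {
  "series": [
    {"turn": [-0.4, -2.7, 1.3], "delta_pos": [-16, 35, -3], "fingers": 0.3},
    {"turn": [-0.4, -2.6, 1.4], "delta_pos": [-15, 35, -2], "fingers": 0.3},
    {"turn": [-0.4, -2.7, 1.4], "delta_pos": [-14, 36, -2], "fingers": 0.3},
    {"turn": [-0.5, -2.6, 1.3], "delta_pos": [-14, 36, -1], "fingers": 0.3},
    {"turn": [-0.5, -2.7, 1.4], "delta_pos": [-13, 37, 1], "fingers": 0.3}
  ]
}}

```text
time: 12.5
ee_pos: [0.4634, -0.13, 0.1058]
orientation: [0.999, -0.003, 0.045, -0.006]
ft_force: [0.5, -0.4, -0.2]
gripper_width: 0.0558
```

Emit:
{"op": "servo_tool", "data": {
  "series": [
    {"turn": [-0.4, -2.6, 1.3], "delta_pos": [-11, 37, 1], "fingers": 0.3},
    {"turn": [-0.5, -2.7, 1.4], "delta_pos": [-11, 37, 2], "fingers": 0.3},
    {"turn": [0, 0, 0], "delta_pos": [0, 0, 0], "fingers": 0.3}
  ]
}}

```text
time: 12.8
ee_pos: [0.4409, -0.2055, 0.1004]
orientation: [1.0, -0.028, -0.001, 0.001]
ft_force: [0.1, 0.4, -0.2]
gripper_width: 0.0555
```

Run:
```python
from h import *
print(here()[0],pick('D',.1)[0]); held('L1')
b,_=arm.get_image('top'); cv2.imwrite('pics/m7.png',b)
```

```text
[ 0.4409 -0.2055  0.1004] [ 0.4415 -0.2013  0.1   ]
tool-implied origin in seat frame [-215.2171 -422.759   205.0784] x axis [ 0.7781 -0.311  -0.5457]
-80 0 
-57 0 
20 0 
54 0 
70 0
```

View pics/m7.png

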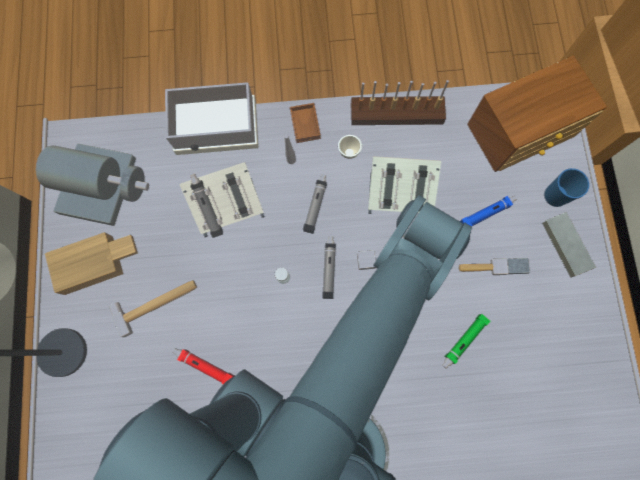

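L1 holds the grinder at pixel (206,205), nose up, and nothing else has moved. Going down on D.

Emit:
{"op": "servo_tool", "data": {
  "series": [
    {"turn": [0, 0, 0], "delta_pos": [0, 0, 40], "fingers": 0.3},
    {"turn": [0, 0, 0], "delta_pos": [0, 0, 40], "fingers": 0.3},
    {"turn": [0, 0, 0], "delta_pos": [0, -1, 40], "fingers": 0.3},
    {"turn": [0, 0, 0], "delta_pos": [0, 0, 8], "fingers": 0.3},
    {"turn": [0, 0, 0], "delta_pos": [0, 0, 7], "fingers": 0.3}
  ]
}}

```text
time: 13.4
ee_pos: [0.441, -0.2003, -0.0348]
orientation: [1.0, -0.025, -0.001, 0.0]
ft_force: [0.3, -0.5, -0.3]
gripper_width: 0.0555
```

Emit:
{"op": "servo_tool", "data": {
  "series": [
    {"turn": [0, 0, 0], "delta_pos": [0, 0, 0], "fingers": 0.3},
    {"turn": [0, 0, 0], "delta_pos": [0, 0, 0], "fingers": -1},
    {"turn": [0, 0, 0], "delta_pos": [0, 0, 0], "fingers": -1},
    {"turn": [0, 0, 0], "delta_pos": [0, 0, 0], "fingers": -1},
    {"turn": [0, 0, 0], "delta_pos": [0, 0, 0], "fingers": -1}
  ]
}}

```text
time: 13.9
ee_pos: [0.4427, -0.2026, -0.0324]
orientation: [1.0, -0.026, 0.001, 0.001]
ft_force: [-0.8, 0.6, 6.1]
gripper_width: 0.0262
```

Run:
```python
from h import *
plan(bring('D','R2',11))
```

```text
meas-cmd mm [ 1.4173 -1.701   2.5344] deg 0.21398099702132697
[{"turn":[0.0,0.0,0.0],"delta_pos":[0.0,0.0,-24.0],"fingers":-1},{"turn":[0.0,0.0,0.0],"delta_pos":[0.0,0.0,-24.0],"fingers":-1},{"turn":[0.0,0.0,0.0],"delta_pos":[0.0,0.0,-23.0],"fingers":-1},{"turn":[0.0,0.0,0.0],"delta_pos":[0.0,1.0,-24.0],"fingers":-1},{"turn":[-0.2,3.2,0.6],"delta_pos":[15.0,4.0,-5.0],"fingers":-1}]
[{"turn":[-0.2,3.2,0.6],"delta_pos":[15.0,4.0,-4.0],"fingers":-1},{"turn":[-0.2,3.2,0.6],"delta_pos":[16.0,4.0,-3.0],"fingers":-1},{"turn":[-0.2,3.2,0.6],"delta_pos":[16.0,3.0,-2.0],"fingers":-1},{"turn":[-0.2,3.2,0.6],"delta_pos":[16.0,3.0,-1.0],"fingers":-1},{"turn":[-0.1,3.2,0.6],"delta_pos":[16.0,3.0,0.0],"fingers":-1}]
[{"turn":[-0.2,3.2,0.5],"delta_pos":[16.0,3.0,0.0],"fingers":-1},{"turn":[-0.1,3.1,0.6],"delta_pos":[16.0,3.0,1.0],"fingers":-1},{"turn":[-0.2,3.2,0.5],"delta_pos":[16.0,3.0,2.0],"fingers":-1},{"turn":[-0.1,3.1,0.6],"delta_pos":[16.0,2.0,3.0],"fingers":-1},{"turn":[-0.2,3.2,0.5],"delta_pos":[16.0,3.0,5.0],"fingers":-1}]
[{"turn":[0.0,0.0,0.0],"delta_pos":[0.0,0.0,0.0],"fingers":-1},{"turn":[0.0,0.0,0.0],"delta_pos":[0.0,0.0,0.0],"fingers":-1},{"turn":[0.0,0.0,0.0],"delta_pos":[0.0,0.0,0.0],"fingers":-1}]
t 13.9 q [-0.662   0.2189  2.078  -0.0011  0.8409  0.9613] end [ 0.6056 -0.2538  0.1132]
```

Emit:
{"op": "servo_tool", "data": {
  "series": [
    {"turn": [0, 0, 0], "delta_pos": [0, 0, -24], "fingers": -1},
    {"turn": [0, 0, 0], "delta_pos": [0, 0, -24], "fingers": -1},
    {"turn": [0, 0, 0], "delta_pos": [0, 0, -23], "fingers": -1},
    {"turn": [0, 0, 0], "delta_pos": [0, 1, -24], "fingers": -1},
    {"turn": [-0.2, 3.2, 0.6], "delta_pos": [15, 4, -5], "fingers": -1}
  ]
}}

```text
time: 14.4
ee_pos: [0.4581, -0.2085, 0.0695]
orientation: [0.999, -0.031, 0.031, 0.005]
ft_force: [0.1, -0.6, -0.9]
gripper_width: 0.026
```

Emit:
{"op": "servo_tool", "data": {
  "series": [
    {"turn": [-0.2, 3.2, 0.6], "delta_pos": [15, 4, -4], "fingers": -1},
    {"turn": [-0.2, 3.2, 0.6], "delta_pos": [16, 4, -3], "fingers": -1},
    {"turn": [-0.2, 3.2, 0.6], "delta_pos": [16, 3, -2], "fingers": -1},
    {"turn": [-0.2, 3.2, 0.6], "delta_pos": [16, 3, -1], "fingers": -1},
    {"turn": [-0.1, 3.2, 0.6], "delta_pos": [16, 3, 0], "fingers": -1}
  ]
}}

```text
time: 14.9
ee_pos: [0.5315, -0.2306, 0.09]
orientation: [0.984, -0.057, 0.168, 0.015]
ft_force: [-0.5, 0.4, -1.0]
gripper_width: 0.0261
```

Emit:
{"op": "servo_tool", "data": {
  "series": [
    {"turn": [-0.2, 3.2, 0.5], "delta_pos": [16, 3, 0], "fingers": -1},
    {"turn": [-0.1, 3.1, 0.6], "delta_pos": [16, 3, 1], "fingers": -1},
    {"turn": [-0.2, 3.2, 0.5], "delta_pos": [16, 3, 2], "fingers": -1},
    {"turn": [-0.1, 3.1, 0.6], "delta_pos": [16, 2, 3], "fingers": -1},
    {"turn": [-0.2, 3.2, 0.5], "delta_pos": [16, 3, 5], "fingers": -1}
  ]
}}

```text
time: 15.4
ee_pos: [0.6061, -0.2548, 0.115]
orientation: [0.95, -0.078, 0.301, 0.025]
ft_force: [0.2, 0.2, -1.2]
gripper_width: 0.0259
```

Emit:
{"op": "servo_tool", "data": {
  "series": [
    {"turn": [0, 0, 0], "delta_pos": [0, 0, 0], "fingers": -1},
    {"turn": [0, 0, 0], "delta_pos": [0, 0, 0], "fingers": -1},
    {"turn": [0, 0, 0], "delta_pos": [0, 0, 0], "fingers": -1}
  ]
}}

```text
time: 15.7
ee_pos: [0.6051, -0.2543, 0.1138]
orientation: [0.951, -0.078, 0.3, 0.025]
ft_force: [0.1, 0.1, -1.7]
gripper_width: 0.0261
```

Run:
```python
from h import *
b=held('R2'); cv2.imwrite('pics/m8.png',b); print(arm.get_state()['joint_positions'])
plan(press('R2'),q=.5)
```

```text
tool-implied origin in seat frame [-0.1408 -0.7447 60.2755] x axis [ 1.      0.     -0.0001]
-80 125 [[-75.9, -12.8, 42.9], [-58.4, 16.7, 72.3]]
-57 185 [[-56.2, -5.4, 48.0], [-20.8, 16.2, 72.0]]
20 176 [[20.7, -5.5, 48.3], [53.1, 16.6, 71.9]]
54 96 [[54.4, -11.9, 42.8], [68.2, 16.5, 72.2]]
70 45 [[70.7, -1.6, 51.9], [85.5, 10.6, 66.4]]
[-0.7033  0.0596  2.0362  0.5668  0.5796  0.6257]
meas-cmd mm [-0.4095 -0.4705  0.5876] deg 0.028248667066445222
[{"turn":[0.0,0.0,0.0],"delta_pos":[0.0,0.0,8.5],"fingers":-1},{"turn":[0.0,0.0,0.0],"delta_pos":[0.0,0.0,8.5],"fingers":-1},{"turn":[0.0,0.0,0.0],"delta_pos":[0.0,0.0,8.0],"fingers":-1},{"turn":[0.0,0.0,0.0],"delta_pos":[0.0,0.0,8.5],"fingers":-1},{"turn":[0.0,0.0,0.0],"delta_pos":[0.0,0.0,8.0],"fingers":-1}]
[{"turn":[0.0,0.0,0.0],"delta_pos":[0.0,0.0,3.0],"fingers":-1},{"turn":[0.0,0.0,0.0],"delta_pos":[0.0,0.0,3.0],"fingers":-1},{"turn":[0.0,0.0,0.0],"delta_pos":[0.0,0.0,3.0],"fingers":-1},{"turn":[0.0,0.0,0.0],"delta_pos":[0.0,0.0,3.0],"fingers":-1},{"turn":[0.0,0.0,0.0],"delta_pos":[0.0,0.0,3.0],"fingers":-1}]
[{"turn":[0.0,0.0,0.0],"delta_pos":[0.0,0.0,3.0],"fingers":-1},{"turn":[0.0,0.0,0.0],"delta_pos":[0.0,0.0,2.5],"fingers":-1},{"turn":[0.0,0.0,0.0],"delta_pos":[0.0,0.0,3.0],"fingers":-1},{"turn":[0.0,0.0,0.0],"delta_pos":[0.0,-0.5,2.5],"fingers":-1},{"turn":[0.0,0.0,0.0],"delta_pos":[0.0,0.0,0.0],"fingers":-1}]
t 15.75 q [-0.7033  0.0596  2.0362  0.5668  0.5796  0.6257] end [ 0.6439 -0.2597  0.058 ]
```

In the side view, the grinder sits about 2 mm left of the seat line. I'll shift 1.5 mm right while pressing.

Emit:
{"op": "servo_tool", "data": {
  "series": [
    {"turn": [0, 0, 0], "delta_pos": [0, 1.5, 8.5], "fingers": -1},
    {"turn": [0, 0, 0], "delta_pos": [0, 0, 8.5], "fingers": -1},
    {"turn": [0, 0, 0], "delta_pos": [0, 0, 8], "fingers": -1},
    {"turn": [0, 0, 0], "delta_pos": [0, 0, 8.5], "fingers": -1},
    {"turn": [0, 0, 0], "delta_pos": [0, 0, 8], "fingers": -1}
  ]
}}

```text
time: 16.25
ee_pos: [0.6289, -0.2596, 0.0785]
orientation: [0.951, -0.078, 0.299, 0.025]
ft_force: [-2.1, 1.9, 0.8]
gripper_width: 0.0259
```

Emit:
{"op": "servo_tool", "data": {
  "series": [
    {"turn": [0, 0, 0], "delta_pos": [0, 0, 3], "fingers": -1},
    {"turn": [0, 0, 0], "delta_pos": [0, 0, 3], "fingers": -1},
    {"turn": [0, 0, 0], "delta_pos": [0, 0, 3], "fingers": -1},
    {"turn": [0, 0, 0], "delta_pos": [0, 0, 3], "fingers": -1},
    {"turn": [0, 0, 0], "delta_pos": [0, 0, 3], "fingers": -1}
  ]
}}

```text
time: 16.75
ee_pos: [0.6371, -0.2611, 0.0682]
orientation: [0.95, -0.078, 0.3, 0.025]
ft_force: [-14.2, 5.3, 13.7]
gripper_width: 0.0261
```

Emit:
{"op": "servo_tool", "data": {
  "series": [
    {"turn": [0, 0, 0], "delta_pos": [0, 0, 3], "fingers": -1},
    {"turn": [0, 0, 0], "delta_pos": [0, 0, 2.5], "fingers": -1}
  ]
}}

```text
time: 16.95
ee_pos: [0.6407, -0.2617, 0.0641]
orientation: [0.95, -0.078, 0.3, 0.025]
ft_force: [-6.9, 4.5, 7.4]
gripper_width: 0.0261
```

Emit:
{"op": "servo_tool", "data": {
  "series": [
    {"turn": [0, 0, 0], "delta_pos": [0, 0, 3], "fingers": -1},
    {"turn": [0, 0, 0], "delta_pos": [0, 0, 2.5], "fingers": -1},
    {"turn": [0, 0, 0], "delta_pos": [0, 0, 0], "fingers": -1}
  ]
}}

```text
time: 17.25
ee_pos: [0.6441, -0.2624, 0.0592]
orientation: [0.95, -0.078, 0.3, 0.025]
ft_force: [-4.4, 3.6, 6.1]
gripper_width: 0.0262
```

Run:
```python
from h import *
held('R2'); s=arm.get_state(); print(s['ft_force'],-s['ft_force']@here()[1][:,2])
c=np.load('cmd.npz'); np.savez('cmd.npz',p=c['p']+c['R'][:,1]*.002,R=c['R'])
```

```text
tool-implied origin in seat frame [ 0.8808 -2.3144 -7.175 ] x axis [1.     0.0001 0.0015]
-80 110 [[-74.7, -15.2, -26.6], [-58.4, 15.4, 4.9]]
-57 200 [[-56.4, -22.9, -20.6], [-20.9, 19.4, 5.1]]
20 188 [[21.3, -23.3, -17.4], [53.3, 19.3, 5.3]]
54 87 [[54.6, -12.0, -25.2], [68.5, 15.7, 5.5]]
70 45 [[70.3, -4.0, -13.1], [87.1, 10.2, -0.3]]
[-5.5139  3.3613  5.9369] 8.301439760977381
```

R2 snapped too: 19 N fell to 8 N at 7 mm travel. Release it, then A for L2.

Run:
```python
from h import *
r=release('R2'); n=r[0][1][:,1]*.0015; r=[(p+n,R,k,f) for p,R,k,f in r]
plan(r+fetch('A',9,.12))
```

```text
meas-cmd mm [ 0.4239 -0.6579  1.2448] deg 0.06674765235721396
[{"turn":[0.0,0.0,0.0],"delta_pos":[0.0,0.0,-4.0],"fingers":-1},{"turn":[0.0,0.0,0.0],"delta_pos":[0.0,0.0,-4.0],"fingers":-1},{"turn":[0.0,0.0,0.0],"delta_pos":[0.0,0.0,0.0],"fingers":0.3},{"turn":[0.0,0.0,0.0],"delta_pos":[0.0,0.0,0.0],"fingers":0.3},{"turn":[0.0,0.0,0.0],"delta_pos":[0.0,0.0,0.0],"fingers":0.3}]
[{"turn":[0.0,0.0,0.0],"delta_pos":[0.0,0.0,-22.0],"fingers":0.3},{"turn":[0.0,0.0,0.0],"delta_pos":[0.0,0.0,-23.0],"fingers":0.3},{"turn":[0.0,0.0,0.0],"delta_pos":[0.0,0.0,-22.0],"fingers":0.3},{"turn":[0.0,0.0,0.0],"delta_pos":[0.0,0.0,-23.0],"fingers":0.3},{"turn":[-0.3,-3.9,1.1],"delta_pos":[-2.0,-30.0,1.0],"fingers":0.3}]
[{"turn":[-0.4,-3.9,1.1],"delta_pos":[-2.0,-30.0,1.0],"fingers":0.3},{"turn":[-0.3,-3.9,1.1],"delta_pos":[-2.0,-30.0,1.0],"fingers":0.3},{"turn":[-0.4,-3.9,1.1],"delta_pos":[-3.0,-30.0,1.0],"fingers":0.3},{"turn":[-0.3,-3.9,1.1],"delta_pos":[-3.0,-29.0,2.0],"fingers":0.3},{"turn":[-0.4,-3.9,1.1],"delta_pos":[-4.0,-30.0,2.0],"fingers":0.3}]
[{"turn":[-0.3,-3.8,1.1],"delta_pos":[-4.0,-29.0,
[... 304 characters left out ...]
0],"delta_pos":[0.0,0.0,47.0],"fingers":0.3},{"turn":[0.0,0.0,0.0],"delta_pos":[0.0,0.0,46.0],"fingers":0.3},{"turn":[0.0,0.0,0.0],"delta_pos":[0.0,0.0,8.0],"fingers":0.3},{"turn":[0.0,0.0,0.0],"delta_pos":[0.0,0.0,8.0],"fingers":0.3},{"turn":[0.0,0.0,0.0],"delta_pos":[0.0,0.0,0.0],"fingers":0.3}]
[{"turn":[0.0,0.0,0.0],"delta_pos":[0.0,0.0,0.0],"fingers":0.3},{"turn":[0.0,0.0,0.0],"delta_pos":[0.0,0.0,0.0],"fingers":-1},{"turn":[0.0,0.0,0.0],"delta_pos":[0.0,0.0,0.0],"fingers":-1},{"turn":[0.0,0.0,0.0],"delta_pos":[0.0,0.0,0.0],"fingers":-1},{"turn":[0.0,0.0,0.0],"delta_pos":[0.0,0.0,0.0],"fingers":-1}]
t 17.3 q [-0.6673  0.2402  1.9544  0.6425  0.4803  0.5615] end [ 0.6277  0.0133 -0.0359]
```

Emit:
{"op": "servo_tool", "data": {
  "series": [
    {"turn": [0, 0, 0], "delta_pos": [0, 0, -4], "fingers": -1},
    {"turn": [0, 0, 0], "delta_pos": [0, 0, -4], "fingers": -1},
    {"turn": [0, 0, 0], "delta_pos": [0, 0, 0], "fingers": 0.3},
    {"turn": [0, 0, 0], "delta_pos": [0, 0, 0], "fingers": 0.3},
    {"turn": [0, 0, 0], "delta_pos": [0, 0, 0], "fingers": 0.3}
  ]
}}

```text
time: 17.8
ee_pos: [0.6387, -0.2617, 0.0645]
orientation: [0.95, -0.079, 0.3, 0.025]
ft_force: [0.1, -1.3, -0.1]
gripper_width: 0.0556
```

Emit:
{"op": "servo_tool", "data": {
  "series": [
    {"turn": [0, 0, 0], "delta_pos": [0, 0, -22], "fingers": 0.3},
    {"turn": [0, 0, 0], "delta_pos": [0, 0, -23], "fingers": 0.3},
    {"turn": [0, 0, 0], "delta_pos": [0, 0, -22], "fingers": 0.3},
    {"turn": [0, 0, 0], "delta_pos": [0, 0, -23], "fingers": 0.3},
    {"turn": [-0.3, -3.9, 1.1], "delta_pos": [-2, -30, 1], "fingers": 0.3}
  ]
}}

```text
time: 18.3
ee_pos: [0.5906, -0.2266, 0.1386]
orientation: [0.959, -0.092, 0.268, 0.024]
ft_force: [0.3, 0.0, -0.1]
gripper_width: 0.0556
```

Emit:
{"op": "servo_tool", "data": {
  "series": [
    {"turn": [-0.4, -3.9, 1.1], "delta_pos": [-2, -30, 1], "fingers": 0.3},
    {"turn": [-0.3, -3.9, 1.1], "delta_pos": [-2, -30, 1], "fingers": 0.3},
    {"turn": [-0.4, -3.9, 1.1], "delta_pos": [-3, -30, 1], "fingers": 0.3},
    {"turn": [-0.3, -3.9, 1.1], "delta_pos": [-3, -29, 2], "fingers": 0.3},
    {"turn": [-0.4, -3.9, 1.1], "delta_pos": [-4, -30, 2], "fingers": 0.3}
  ]
}}

```text
time: 18.8
ee_pos: [0.6149, -0.0745, 0.1266]
orientation: [0.985, -0.142, 0.099, 0.009]
ft_force: [-0.2, 0.1, 0.1]
gripper_width: 0.0556
```

Emit:
{"op": "servo_tool", "data": {
  "series": [
    {"turn": [-0.3, -3.8, 1.1], "delta_pos": [-4, -29, 2], "fingers": 0.3},
    {"turn": [-0.4, -3.9, 1.1], "delta_pos": [-5, -29, 1], "fingers": 0.3},
    {"turn": [-0.3, -3.8, 1.2], "delta_pos": [-6, -30, 2], "fingers": 0.3},
    {"turn": [0, 0, 0], "delta_pos": [0, 0, 0], "fingers": 0.3},
    {"turn": [0, 0, 0], "delta_pos": [0, 0, 47], "fingers": 0.3}
  ]
}}

```text
time: 19.3
ee_pos: [0.634, 0.0122, 0.0799]
orientation: [0.985, -0.171, 0.008, 0.0]
ft_force: [1.1, -0.6, -1.2]
gripper_width: 0.0554
```

Emit:
{"op": "servo_tool", "data": {
  "series": [
    {"turn": [0, 0, 0], "delta_pos": [0, 0, 47], "fingers": 0.3},
    {"turn": [0, 0, 0], "delta_pos": [0, 0, 46], "fingers": 0.3},
    {"turn": [0, 0, 0], "delta_pos": [0, 0, 8], "fingers": 0.3},
    {"turn": [0, 0, 0], "delta_pos": [0, 0, 8], "fingers": 0.3},
    {"turn": [0, 0, 0], "delta_pos": [0, 0, 0], "fingers": 0.3}
  ]
}}

```text
time: 19.8
ee_pos: [0.6287, 0.0122, -0.0343]
orientation: [0.985, -0.172, 0.001, 0.0]
ft_force: [0.8, -0.3, -0.7]
gripper_width: 0.0554
```

Emit:
{"op": "servo_tool", "data": {
  "series": [
    {"turn": [0, 0, 0], "delta_pos": [0, 0, 0], "fingers": 0.3},
    {"turn": [0, 0, 0], "delta_pos": [0, 0, 0], "fingers": -1},
    {"turn": [0, 0, 0], "delta_pos": [0, 0, 0], "fingers": -1},
    {"turn": [0, 0, 0], "delta_pos": [0, 0, 0], "fingers": -1},
    {"turn": [0, 0, 0], "delta_pos": [0, 0, 0], "fingers": -1}
  ]
}}

```text
time: 20.3
ee_pos: [0.6291, 0.0124, -0.0334]
orientation: [0.985, -0.171, 0.002, 0.0]
ft_force: [-0.8, -1.0, 6.4]
gripper_width: 0.0264
```

Run:
```python
from h import *
# path to L2: rise, then over; y bias -1.5 mm (tool +y)
a=bring('A','L2',9); a[0]=(pick('A',.11)[0],a[0][1],4,-1); d=a[1][1][:,1]*.0013
a=[a[0]]+[(p+d,R,k,f) for p,R,k,f in a[1:]]
plan(a)
```

```text
meas-cmd mm [ 1.4298 -0.9426  2.4589] deg 0.16736645241128037
[{"turn":[0.0,0.0,0.0],"delta_pos":[0.0,0.0,-36.0],"fingers":-1},{"turn":[0.0,0.0,0.0],"delta_pos":[0.0,0.0,-37.0],"fingers":-1},{"turn":[0.0,0.0,0.0],"delta_pos":[0.0,0.0,-36.0],"fingers":-1},{"turn":[0.0,0.0,0.0],"delta_pos":[0.0,0.0,-37.0],"fingers":-1},{"turn":[1.2,3.8,-3.7],"delta_pos":[-7.0,-20.0,0.0],"fingers":-1}]
[{"turn":[1.2,3.8,-3.7],"delta_pos":[-5.0,-20.0,0.0],"fingers":-1},{"turn":[1.2,3.8,-3.7],"delta_pos":[-4.0,-20.0,0.0],"fingers":-1},{"turn":[1.2,3.7,-3.8],"delta_pos":[-3.0,-21.0,0.0],"fingers":-1},{"turn":[1.2,3.8,-3.7],"delta_pos":[-1.0,-21.0,0.0],"fingers":-1},{"turn":[1.2,3.7,-3.8],"delta_pos":[0.0,-21.0,0.0],"fingers":-1}]
[{"turn":[1.2,3.8,-3.7],"delta_pos":[1.0,-21.0,1.0],"fingers":-1},{"turn":[1.1,3.7,-3.8],"delta_pos":[3.0,-20.0,2.0],"fingers":-1},{"turn":[1.2,3.7,-3.7],"delta_pos":[4.0,-20.0,2.0],"fingers":-1},{"turn":[0.0,0.0,0.0],"delta_pos":[0.0,0.0,0.0],"fingers":-1},{"turn":[0.0,0.0,0.0],"delta_pos":[0.0,0.0,0.0],"fingers":-1}]
[{"turn":[0.0,0.0,0.0],"delta_pos":[0.0,0.0,0.0],"fingers":-1}]
t 20.3 q [-0.16    0.4903  1.7109 -0.0005  0.937   1.7554] end [0.6312 0.2006 0.1137]
```

Emit:
{"op": "servo_tool", "data": {
  "series": [
    {"turn": [0, 0, 0], "delta_pos": [0, 0, -36], "fingers": -1},
    {"turn": [0, 0, 0], "delta_pos": [0, 0, -37], "fingers": -1},
    {"turn": [0, 0, 0], "delta_pos": [0, 0, -36], "fingers": -1},
    {"turn": [0, 0, 0], "delta_pos": [0, 0, -37], "fingers": -1},
    {"turn": [1.2, 3.8, -3.7], "delta_pos": [-7, -20, 0], "fingers": -1}
  ]
}}

```text
time: 20.8
ee_pos: [0.6339, 0.0318, 0.1184]
orientation: [0.989, -0.14, 0.043, -0.004]
ft_force: [1.0, 0.7, -0.7]
gripper_width: 0.0259
```

Emit:
{"op": "servo_tool", "data": {
  "series": [
    {"turn": [1.2, 3.8, -3.7], "delta_pos": [-5, -20, 0], "fingers": -1},
    {"turn": [1.2, 3.8, -3.7], "delta_pos": [-4, -20, 0], "fingers": -1},
    {"turn": [1.2, 3.7, -3.8], "delta_pos": [-3, -21, 0], "fingers": -1},
    {"turn": [1.2, 3.8, -3.7], "delta_pos": [-1, -21, 0], "fingers": -1},
    {"turn": [1.2, 3.7, -3.8], "delta_pos": [0, -21, 0], "fingers": -1}
  ]
}}

```text
time: 21.3
ee_pos: [0.6293, 0.1391, 0.1129]
orientation: [0.978, 0.027, 0.204, -0.027]
ft_force: [-0.1, 0.7, -1.0]
gripper_width: 0.0263
```

Emit:
{"op": "servo_tool", "data": {
  "series": [
    {"turn": [1.2, 3.8, -3.7], "delta_pos": [1, -21, 1], "fingers": -1},
    {"turn": [1.1, 3.7, -3.8], "delta_pos": [3, -20, 2], "fingers": -1},
    {"turn": [1.2, 3.7, -3.7], "delta_pos": [4, -20, 2], "fingers": -1},
    {"turn": [0, 0, 0], "delta_pos": [0, 0, 0], "fingers": -1},
    {"turn": [0, 0, 0], "delta_pos": [0, 0, 0], "fingers": -1}
  ]
}}

```text
time: 21.8
ee_pos: [0.6309, 0.1999, 0.114]
orientation: [0.946, 0.124, 0.297, -0.039]
ft_force: [-0.1, -0.5, -1.2]
gripper_width: 0.0259
```

Emit:
{"op": "servo_tool", "data": {
  "series": [
    {"turn": [0, 0, 0], "delta_pos": [0, 0, 0], "fingers": -1}
  ]
}}

```text
time: 21.9
ee_pos: [0.632, 0.1994, 0.1149]
orientation: [0.946, 0.124, 0.298, -0.039]
ft_force: [-0.1, 0.3, -1.4]
gripper_width: 0.026
```

Run:
```python
from h import *
held('L2'); print(arm.get_state()['joint_positions'])
r=press('L2'); d=r[0][1][:,1]*.0013
plan([(p+d,R,k,f) for p,R,k,f in r],q=.5)
```

```text
tool-implied origin in seat frame [ 1.4971 -3.155  60.4676] x axis [ 1.     -0.0019 -0.    ]
-80 176 [[-73.5, -15.3, 44.6], [-58.3, 13.5, 73.6]]
-57 143 [[-56.5, -10.7, 50.7], [-34.4, 11.9, 72.3]]
20 282 [[22.2, -10.6, 50.7], [53.2, 12.6, 73.0]]
54 186 [[54.4, -15.4, 43.1], [68.3, 13.1, 72.7]]
70 112 [[70.3, -8.2, 53.2], [89.3, 8.1, 66.8]]
[0.0919 0.0593 2.0342 0.2218 0.4537 1.2331]
meas-cmd mm [ 0.9497 -1.2613  1.2399] deg 0.11047203102519447
[{"turn":[0.0,0.0,0.0],"delta_pos":[0.0,0.0,8.5],"fingers":-1},{"turn":[0.0,0.0,0.0],"delta_pos":[0.0,0.0,8.5],"fingers":-1},{"turn":[0.0,0.0,0.0],"delta_pos":[0.0,0.0,8.5],"fingers":-1},{"turn":[0.0,0.0,0.0],"delta_pos":[0.0,0.0,8.0],"fingers":-1},{"turn":[0.0,0.0,0.0],"delta_pos":[-0.5,-0.5,8.5],"fingers":-1}]
[{"turn":[0.0,0.0,0.0],"delta_pos":[0.0,0.0,3.0],"fingers":-1},{"turn":[0.0,0.0,0.0],"delta_pos":[0.0,0.0,3.0],"fingers":-1},{"turn":[0.0,0.0,0.0],"delta_pos":[0.0,0.0,3.0],"fingers":-1},{"turn":[0.0,0.0,0.0],"delta_pos":[0.0,0.0,3.0],"fingers":-1},{"turn":[0.0,0.0,0.0],"delta_pos":[0.0,0.0,3.0],"fingers":-1}]
[{"turn":[0.0,0.0,0.0],"delta_pos":[0.0,0.0,2.5],"fingers":-1},{"turn":[0.0,0.0,0.0],"delta_pos":[0.0,0.0,3.0],"fingers":-1},{"turn":[0.0,0.0,0.0],"delta_pos":[0.0,0.0,2.5],"fingers":-1},{"turn":[0.0,0.0,0.0],"delta_pos":[0.5,0.0,3.0],"fingers":-1},{"turn":[0.0,0.0,0.0],"delta_pos":[0.0,0.0,0.0],"fingers":-1}]
t 21.95 q [0.0919 0.0593 2.0342 0.2218 0.4537 1.2331] end [0.6687 0.2112 0.0579]
```

Emit:
{"op": "servo_tool", "data": {
  "series": [
    {"turn": [0, 0, 0], "delta_pos": [0, 0, 8.5], "fingers": -1},
    {"turn": [0, 0, 0], "delta_pos": [0, 0, 8.5], "fingers": -1},
    {"turn": [0, 0, 0], "delta_pos": [0, 0, 8.5], "fingers": -1},
    {"turn": [0, 0, 0], "delta_pos": [0, 0, 8], "fingers": -1},
    {"turn": [0, 0, 0], "delta_pos": [-0.5, -0.5, 8.5], "fingers": -1}
  ]
}}

```text
time: 22.45
ee_pos: [0.6544, 0.2066, 0.0785]
orientation: [0.946, 0.124, 0.297, -0.04]
ft_force: [-2.3, 2.1, 1.3]
gripper_width: 0.0261
```

Emit:
{"op": "servo_tool", "data": {
  "series": [
    {"turn": [0, 0, 0], "delta_pos": [0, 0, 3], "fingers": -1},
    {"turn": [0, 0, 0], "delta_pos": [0, 0, 3], "fingers": -1},
    {"turn": [0, 0, 0], "delta_pos": [0, 0, 3], "fingers": -1},
    {"turn": [0, 0, 0], "delta_pos": [0, 0, 3], "fingers": -1},
    {"turn": [0, 0, 0], "delta_pos": [0, 0, 3], "fingers": -1}
  ]
}}

```text
time: 22.95
ee_pos: [0.662, 0.2092, 0.0679]
orientation: [0.946, 0.124, 0.298, -0.04]
ft_force: [-15.2, -1.9, 14.0]
gripper_width: 0.0263
```

Emit:
{"op": "servo_tool", "data": {
  "series": [
    {"turn": [0, 0, 0], "delta_pos": [0, 0, 2.5], "fingers": -1},
    {"turn": [0, 0, 0], "delta_pos": [0, 0, 3], "fingers": -1}
  ]
}}

```text
time: 23.15
ee_pos: [0.6656, 0.2101, 0.0639]
orientation: [0.946, 0.124, 0.298, -0.04]
ft_force: [-7.7, 0.3, 7.1]
gripper_width: 0.0262
```

Emit:
{"op": "servo_tool", "data": {
  "series": [
    {"turn": [0, 0, 0], "delta_pos": [0, 0, 2.5], "fingers": -1},
    {"turn": [0, 0, 0], "delta_pos": [0.5, 0, 3], "fingers": -1},
    {"turn": [0, 0, 0], "delta_pos": [0, 0, 0], "fingers": -1}
  ]
}}

```text
time: 23.45
ee_pos: [0.669, 0.2108, 0.0586]
orientation: [0.946, 0.125, 0.298, -0.039]
ft_force: [-5.1, 0.5, 5.1]
gripper_width: 0.0263
```

Run:
```python
from h import *
held('L2'); s=arm.get_state(); print(s['ft_force'],-s['ft_force']@here()[1][:,2])
r=release('L2'); d=r[0][1][:,1]*.0013
plan([(p+d,R,k,f) for p,R,k,f in r]+fetch('C',10))
```

```text
tool-implied origin in seat frame [ 0.8165 -1.5838 -7.6603] x axis [ 1.      0.0001 -0.0006]
-80 166 [[-74.4, -13.9, -24.3], [-58.5, 14.7, 6.0]]
-57 200 [[-56.0, -21.6, -28.2], [-33.6, 20.3, 6.1]]
20 353 [[21.7, -22.6, -24.5], [52.6, 20.2, 5.5]]
54 165 [[54.6, -14.3, -23.5], [68.4, 14.2, 5.8]]
70 96 [[70.8, -7.6, -16.0], [88.6, 8.8, -0.7]]
[-5.6814  0.9667  6.147 ] 8.037740208648879
meas-cmd mm [ 0.2235 -0.3326  0.7605] deg 0.03850288754755144
[{"turn":[0.0,0.0,0.0],"delta_pos":[0.0,0.0,-4.0],"fingers":-1},{"turn":[0.0,0.0,0.0],"delta_pos":[0.0,0.0,-4.0],"fingers":-1},{"turn":[0.0,0.0,0.0],"delta_pos":[0.0,0.0,0.0],"fingers":0.3},{"turn":[0.0,0.0,0.0],"delta_pos":[0.0,0.0,0.0],"fingers":0.3},{"turn":[0.0,0.0,0.0],"delta_pos":[0.0,0.0,0.0],"fingers":0.3}]
[{"turn":[0.0,0.0,0.0],"delta_pos":[0.0,0.0,-23.0],"fingers":0.3},{"turn":[0.0,0.0,0.0],"delta_pos":[0.0,0.0,-22.0],"fingers":0.3},{"turn":[0.0,0.0,0.0],"delta_pos":[0.0,0.0,-23.0],"fingers":0.3},{"turn":[0.0,0.0,0.0],"delta_pos":[0.0,0.0,-22.0],"fingers":0.3},{"turn":[-0.7,-3.4,2.2],"delta_pos":[-20.0,16.0,-9.0],"fingers":0.3}]
[{"t
[... 761 characters left out ...]
0,0.0],"delta_pos":[0.0,0.0,40.0],"fingers":0.3},{"turn":[0.0,0.0,0.0],"delta_pos":[0.0,0.0,40.0],"fingers":0.3},{"turn":[0.0,0.0,0.0],"delta_pos":[0.0,0.0,8.0],"fingers":0.3},{"turn":[0.0,0.0,0.0],"delta_pos":[0.0,0.0,7.0],"fingers":0.3}]
[{"turn":[0.0,0.0,0.0],"delta_pos":[0.0,0.0,0.0],"fingers":0.3},{"turn":[0.0,0.0,0.0],"delta_pos":[0.0,0.0,0.0],"fingers":0.3},{"turn":[0.0,0.0,0.0],"delta_pos":[0.0,0.0,0.0],"fingers":-1},{"turn":[0.0,0.0,0.0],"delta_pos":[0.0,0.0,0.0],"fingers":-1},{"turn":[0.0,0.0,0.0],"delta_pos":[0.0,0.0,0.0],"fingers":-1}]
[{"turn":[0.0,0.0,0.0],"delta_pos":[0.0,0.0,0.0],"fingers":-1}]
t 23.5 q [0.1069 0.2433 1.9509 0.2597 0.3538 1.1992] end [ 0.4504 -0.008  -0.0349]
```

L2 snapped: 20 N down to 8 N. Release it and fetch C.

Emit:
{"op": "servo_tool", "data": {
  "series": [
    {"turn": [0, 0, 0], "delta_pos": [0, 0, -4], "fingers": -1},
    {"turn": [0, 0, 0], "delta_pos": [0, 0, -4], "fingers": -1},
    {"turn": [0, 0, 0], "delta_pos": [0, 0, 0], "fingers": 0.3},
    {"turn": [0, 0, 0], "delta_pos": [0, 0, 0], "fingers": 0.3},
    {"turn": [0, 0, 0], "delta_pos": [0, 0, 0], "fingers": 0.3}
  ]
}}

```text
time: 24.0
ee_pos: [0.6645, 0.2089, 0.0647]
orientation: [0.946, 0.124, 0.298, -0.039]
ft_force: [-1.6, 0.2, -0.7]
gripper_width: 0.0556
```

Emit:
{"op": "servo_tool", "data": {
  "series": [
    {"turn": [0, 0, 0], "delta_pos": [0, 0, -23], "fingers": 0.3},
    {"turn": [0, 0, 0], "delta_pos": [0, 0, -22], "fingers": 0.3},
    {"turn": [0, 0, 0], "delta_pos": [0, 0, -23], "fingers": 0.3},
    {"turn": [0, 0, 0], "delta_pos": [0, 0, -22], "fingers": 0.3},
    {"turn": [-0.7, -3.4, 2.2], "delta_pos": [-20, 16, -9], "fingers": 0.3}
  ]
}}

```text
time: 24.5
ee_pos: [0.5982, 0.1753, 0.1371]
orientation: [0.956, 0.105, 0.271, -0.036]
ft_force: [-0.1, 0.5, -0.4]
gripper_width: 0.0556
```

Emit:
{"op": "servo_tool", "data": {
  "series": [
    {"turn": [-0.7, -3.5, 2.2], "delta_pos": [-19, 16, -8], "fingers": 0.3},
    {"turn": [-0.7, -3.4, 2.2], "delta_pos": [-19, 17, -6], "fingers": 0.3},
    {"turn": [-0.7, -3.5, 2.3], "delta_pos": [-19, 18, -5], "fingers": 0.3},
    {"turn": [-0.7, -3.4, 2.2], "delta_pos": [-18, 19, -4], "fingers": 0.3},
    {"turn": [-0.7, -3.5, 2.3], "delta_pos": [-18, 19, -2], "fingers": 0.3}
  ]
}}

```text
time: 25.0
ee_pos: [0.5154, 0.0726, 0.1161]
orientation: [0.993, 0.007, 0.12, -0.016]
ft_force: [-0.2, 0.3, -0.2]
gripper_width: 0.0558
```

Emit:
{"op": "servo_tool", "data": {
  "series": [
    {"turn": [-0.7, -3.4, 2.2], "delta_pos": [-17, 20, -1], "fingers": 0.3},
    {"turn": [-0.7, -3.5, 2.3], "delta_pos": [-16, 21, 0], "fingers": 0.3},
    {"turn": [-0.7, -3.4, 2.2], "delta_pos": [-15, 22, 2], "fingers": 0.3},
    {"turn": [-0.8, -3.5, 2.3], "delta_pos": [-15, 22, 3], "fingers": 0.3},
    {"turn": [0, 0, 0], "delta_pos": [0, 0, 0], "fingers": 0.3}
  ]
}}

```text
time: 25.5
ee_pos: [0.4501, -0.01, 0.0999]
orientation: [0.997, -0.073, -0.001, 0.0]
ft_force: [0.1, 1.0, -1.1]
gripper_width: 0.0553
```

Emit:
{"op": "servo_tool", "data": {
  "series": [
    {"turn": [0, 0, 0], "delta_pos": [0, 0, 40], "fingers": 0.3},
    {"turn": [0, 0, 0], "delta_pos": [0, 0, 40], "fingers": 0.3},
    {"turn": [0, 0, 0], "delta_pos": [0, 0, 40], "fingers": 0.3},
    {"turn": [0, 0, 0], "delta_pos": [0, 0, 8], "fingers": 0.3},
    {"turn": [0, 0, 0], "delta_pos": [0, 0, 7], "fingers": 0.3}
  ]
}}

```text
time: 26.0
ee_pos: [0.4504, -0.0082, -0.0348]
orientation: [0.997, -0.071, -0.001, 0.0]
ft_force: [0.3, 0.4, 0.6]
gripper_width: 0.0556
```

Emit:
{"op": "servo_tool", "data": {
  "series": [
    {"turn": [0, 0, 0], "delta_pos": [0, 0, 0], "fingers": 0.3},
    {"turn": [0, 0, 0], "delta_pos": [0, 0, 0], "fingers": 0.3},
    {"turn": [0, 0, 0], "delta_pos": [0, 0, 0], "fingers": -1},
    {"turn": [0, 0, 0], "delta_pos": [0, 0, 0], "fingers": -1},
    {"turn": [0, 0, 0], "delta_pos": [0, 0, 0], "fingers": -1}
  ]
}}

```text
time: 26.5
ee_pos: [0.4516, -0.009, -0.033]
orientation: [0.997, -0.071, 0.001, 0.001]
ft_force: [-2.5, 0.2, 7.5]
gripper_width: 0.0263
```

Emit:
{"op": "servo_tool", "data": {
  "series": [
    {"turn": [0, 0, 0], "delta_pos": [0, 0, 0], "fingers": -1}
  ]
}}

```text
time: 26.6
ee_pos: [0.4516, -0.0089, -0.033]
orientation: [0.997, -0.071, 0.001, 0.001]
ft_force: [-2.3, 0.2, 7.2]
gripper_width: 0.0261
```

Run:
```python
from h import *
a=bring('C','R1',10); a[0]=(pick('C',.08)[0],a[0][1],4,-1); d=a[1][1][:,1]*.0006
plan([a[0]]+[(p+d,R,k,f) for p,R,k,f in a[1:]])
```

```text
meas-cmd mm [ 1.1676 -0.8939  1.8685] deg 0.1249638906605355
[{"turn":[0.0,0.0,0.0],"delta_pos":[0.0,0.0,-29.0],"fingers":-1},{"turn":[0.0,0.0,0.0],"delta_pos":[0.0,0.0,-29.0],"fingers":-1},{"turn":[0.0,0.0,0.0],"delta_pos":[0.0,0.0,-28.0],"fingers":-1},{"turn":[0.0,0.0,0.0],"delta_pos":[0.0,0.0,-29.0],"fingers":-1},{"turn":[0.0,3.5,0.1],"delta_pos":[19.0,14.0,-3.0],"fingers":-1}]
[{"turn":[0.0,3.5,0.1],"delta_pos":[19.0,14.0,-2.0],"fingers":-1},{"turn":[0.0,3.5,0.1],"delta_pos":[19.0,14.0,-1.0],"fingers":-1},{"turn":[-0.1,3.5,0.1],"delta_pos":[19.0,14.0,0.0],"fingers":-1},{"turn":[0.0,3.5,0.1],"delta_pos":[20.0,14.0,1.0],"fingers":-1},{"turn":[-0.1,3.5,0.1],"delta_pos":[19.0,14.0,3.0],"fingers":-1}]
[{"turn":[0.0,3.5,0.2],"delta_pos":[19.0,14.0,4.0],"fingers":-1},{"turn":[-0.1,3.5,0.1],"delta_pos":[19.0,14.0,5.0],"fingers":-1},{"turn":[0.0,3.5,0.2],"delta_pos":[19.0,14.0,6.0],"fingers":-1},{"turn":[-0.1,3.5,0.1],"delta_pos":[18.0,14.0,7.0],"fingers":-1},{"turn":[0.0,0.0,0.0],"delta_pos":[0.0,0.0,0.0],"fingers":-1}]
[{"turn":[0.0,0.0,0.0],"delta_pos":[0.0,0.0,0.0],"fingers":-1},{"turn":[0.0,0.0,0.0],"delta_pos":[0.0,0.0,0.0],"fingers":-1}]
t 26.6 q [-0.2711  0.1494  2.1634 -0.0012  0.8272  1.4426] end [ 0.6184 -0.1751  0.1132]
```

Emit:
{"op": "servo_tool", "data": {
  "series": [
    {"turn": [0, 0, 0], "delta_pos": [0, 0, -29], "fingers": -1},
    {"turn": [0, 0, 0], "delta_pos": [0, 0, -29], "fingers": -1},
    {"turn": [0, 0, 0], "delta_pos": [0, 0, -28], "fingers": -1},
    {"turn": [0, 0, 0], "delta_pos": [0, 0, -29], "fingers": -1},
    {"turn": [0, 3.5, 0.1], "delta_pos": [19, 14, -3], "fingers": -1}
  ]
}}

```text
time: 27.1
ee_pos: [0.4701, -0.0251, 0.0877]
orientation: [0.997, -0.071, 0.034, 0.003]
ft_force: [2.0, -0.7, -1.7]
gripper_width: 0.0258
```

Emit:
{"op": "servo_tool", "data": {
  "series": [
    {"turn": [0, 3.5, 0.1], "delta_pos": [19, 14, -2], "fingers": -1},
    {"turn": [0, 3.5, 0.1], "delta_pos": [19, 14, -1], "fingers": -1},
    {"turn": [-0.1, 3.5, 0.1], "delta_pos": [19, 14, 0], "fingers": -1},
    {"turn": [0, 3.5, 0.1], "delta_pos": [20, 14, 1], "fingers": -1},
    {"turn": [-0.1, 3.5, 0.1], "delta_pos": [19, 14, 3], "fingers": -1}
  ]
}}

```text
time: 27.6
ee_pos: [0.5514, -0.109, 0.1008]
orientation: [0.98, -0.075, 0.183, 0.015]
ft_force: [-1.2, 0.5, -1.0]
gripper_width: 0.026
```

Emit:
{"op": "servo_tool", "data": {
  "series": [
    {"turn": [0, 3.5, 0.2], "delta_pos": [19, 14, 4], "fingers": -1},
    {"turn": [-0.1, 3.5, 0.1], "delta_pos": [19, 14, 5], "fingers": -1},
    {"turn": [0, 3.5, 0.2], "delta_pos": [19, 14, 6], "fingers": -1},
    {"turn": [-0.1, 3.5, 0.1], "delta_pos": [18, 14, 7], "fingers": -1},
    {"turn": [0, 0, 0], "delta_pos": [0, 0, 0], "fingers": -1}
  ]
}}

```text
time: 28.1
ee_pos: [0.6181, -0.177, 0.1134]
orientation: [0.951, -0.079, 0.299, 0.025]
ft_force: [-0.7, -0.2, -1.9]
gripper_width: 0.0263
```

Emit:
{"op": "servo_tool", "data": {
  "series": [
    {"turn": [0, 0, 0], "delta_pos": [0, 0, 0], "fingers": -1},
    {"turn": [0, 0, 0], "delta_pos": [0, 0, 0], "fingers": -1}
  ]
}}

```text
time: 28.3
ee_pos: [0.6178, -0.1749, 0.1135]
orientation: [0.951, -0.078, 0.299, 0.025]
ft_force: [-0.8, 1.1, -1.5]
gripper_width: 0.0257
```

Run:
```python
from h import *
held('R1'); print(arm.get_state()['joint_positions'])
r=press('R1'); d=r[0][1][:,1]*.0006
plan([(p+d,R,k,f) for p,R,k,f in r],q=.5)
```

```text
tool-implied origin in seat frame [-0.4713 -0.4222 60.2621] x axis [ 1.      0.0004 -0.0014]
-80 134 [[-75.7, -13.3, 44.4], [-59.0, 16.8, 72.7]]
-57 200 [[-56.1, -7.8, 49.0], [-21.0, 16.3, 72.1]]
20 189 [[20.9, -6.6, 50.9], [53.3, 16.9, 73.1]]
54 103 [[54.4, -11.3, 44.6], [68.1, 16.7, 72.3]]
70 48 [[70.8, -1.5, 54.3], [85.5, 12.4, 67.1]]
[-0.552   0.0156  2.0818  0.4551  0.5152  0.8446]
meas-cmd mm [-0.4237  0.1258  0.4028] deg 0.04416543449232427
[{"turn":[0.0,0.0,0.0],"delta_pos":[0.0,0.0,8.5],"fingers":-1},{"turn":[0.0,0.0,0.0],"delta_pos":[0.0,0.0,8.5],"fingers":-1},{"turn":[0.0,0.0,0.0],"delta_pos":[0.0,0.0,8.0],"fingers":-1},{"turn":[0.0,0.0,0.0],"delta_pos":[0.0,0.0,8.5],"fingers":-1},{"turn":[0.0,0.0,0.0],"delta_pos":[0.5,0.0,8.0],"fingers":-1}]
[{"turn":[0.0,0.0,0.0],"delta_pos":[0.0,0.0,3.0],"fingers":-1},{"turn":[0.0,0.0,0.0],"delta_pos":[0.0,0.0,3.0],"fingers":-1},{"turn":[0.0,0.0,0.0],"delta_pos":[0.0,0.0,3.0],"fingers":-1},{"turn":[0.0,0.0,0.0],"delta_pos":[0.0,0.0,3.0],"fingers":-1},{"turn":[0.0,0.0,0.0],"delta_pos":[0.0,0.0,3.0],"fingers":-1}]
[{"turn":[0.0,0.0,0.0],"delta_pos":[0.0,0.0,3.0],"fingers":-1},{"turn":[0.0,0.0,0.0],"delta_pos":[0.0,0.0,2.5],"fingers":-1},{"turn":[0.0,0.0,0.0],"delta_pos":[0.0,0.0,3.0],"fingers":-1},{"turn":[0.0,0.0,0.0],"delta_pos":[0.0,0.0,2.5],"fingers":-1},{"turn":[0.0,0.0,0.0],"delta_pos":[0.0,0.0,0.0],"fingers":-1}]
t 28.35 q [-0.552   0.0156  2.0818  0.4551  0.5152  0.8446] end [ 0.6569 -0.1815  0.0582]
```

Emit:
{"op": "servo_tool", "data": {
  "series": [
    {"turn": [0, 0, 0], "delta_pos": [0, 1, 8.5], "fingers": -1},
    {"turn": [0, 0, 0], "delta_pos": [0, 0, 8.5], "fingers": -1},
    {"turn": [0, 0, 0], "delta_pos": [0, 0, 8], "fingers": -1},
    {"turn": [0, 0, 0], "delta_pos": [0, 0, 8.5], "fingers": -1},
    {"turn": [0, 0, 0], "delta_pos": [0.5, 0, 8], "fingers": -1}
  ]
}}

```text
time: 28.85
ee_pos: [0.6421, -0.1806, 0.0787]
orientation: [0.951, -0.078, 0.299, 0.025]
ft_force: [-2.1, -1.5, -0.6]
gripper_width: 0.0261
```

Emit:
{"op": "servo_tool", "data": {
  "series": [
    {"turn": [0, 0, 0], "delta_pos": [0, 0, 3], "fingers": -1},
    {"turn": [0, 0, 0], "delta_pos": [0, 0, 3], "fingers": -1},
    {"turn": [0, 0, 0], "delta_pos": [0, 0, 3], "fingers": -1},
    {"turn": [0, 0, 0], "delta_pos": [0, 0, 3], "fingers": -1},
    {"turn": [0, 0, 0], "delta_pos": [0, 0, 3], "fingers": -1}
  ]
}}

```text
time: 29.35
ee_pos: [0.6504, -0.182, 0.0684]
orientation: [0.951, -0.078, 0.299, 0.025]
ft_force: [-15.6, 3.6, 13.9]
gripper_width: 0.026
```

Emit:
{"op": "servo_tool", "data": {
  "series": [
    {"turn": [0, 0, 0], "delta_pos": [0, 0, 3], "fingers": -1},
    {"turn": [0, 0, 0], "delta_pos": [0, 0, 2.5], "fingers": -1}
  ]
}}

```text
time: 29.55
ee_pos: [0.654, -0.1827, 0.0645]
orientation: [0.95, -0.078, 0.3, 0.025]
ft_force: [-7.2, 2.9, 7.1]
gripper_width: 0.0261
```

Emit:
{"op": "servo_tool", "data": {
  "series": [
    {"turn": [0, 0, 0], "delta_pos": [0, 0, 3], "fingers": -1},
    {"turn": [0, 0, 0], "delta_pos": [0, 0, 2.5], "fingers": -1},
    {"turn": [0, 0, 0], "delta_pos": [0, 0, 0], "fingers": -1}
  ]
}}

```text
time: 29.85
ee_pos: [0.6575, -0.1833, 0.0595]
orientation: [0.95, -0.078, 0.3, 0.025]
ft_force: [-3.4, 2.5, 6.4]
gripper_width: 0.0259
```

Run:
```python
from h import *
held('R1'); s=arm.get_state(); print(s['ft_force'],-s['ft_force']@here()[1][:,2])
```

```text
tool-implied origin in seat frame [ 1.4002 -2.1872 -7.1355] x axis [ 1.     -0.0001  0.0009]
-80 111 [[-73.7, -15.8, -24.3], [-58.2, 14.7, 5.0]]
-57 216 [[-56.4, -22.0, -25.8], [-21.4, 19.7, 5.8]]
20 205 [[21.9, -23.0, -24.3], [53.0, 19.7, 7.8]]
54 100 [[54.4, -14.2, -23.5], [68.7, 15.3, 5.1]]
70 53 [[70.3, -5.1, -13.9], [88.4, 10.3, -0.0]]
[-3.6858  1.6111  5.3428] 6.614077103489773
```

R1 snapped. I'll release, back off well clear, and then check all four seats.

Emit:
{"op": "servo_tool", "data": {
  "series": [
    {"turn": [0, 0, 0], "delta_pos": [0, 0, -4], "fingers": -1},
    {"turn": [0, 0, 0], "delta_pos": [0, 0, -4], "fingers": -1},
    {"turn": [0, 0, 0], "delta_pos": [0, 0, 0], "fingers": 0.3},
    {"turn": [0, 0, 0], "delta_pos": [0, 0, 0], "fingers": 0.3},
    {"turn": [0, 0, 0], "delta_pos": [0, 0, 0], "fingers": 0.3}
  ]
}}

```text
time: 30.4
ee_pos: [0.6518, -0.1824, 0.0646]
orientation: [0.951, -0.078, 0.299, 0.025]
ft_force: [-1.1, -0.7, -0.1]
gripper_width: 0.0553
```

Emit:
{"op": "servo_tool", "data": {
  "series": [
    {"turn": [0, 0, 0], "delta_pos": [0, 0, -22], "fingers": 0.3},
    {"turn": [0, 0, 0], "delta_pos": [0, 0, -30], "fingers": 0.3},
    {"turn": [0, 0, 0], "delta_pos": [0, 0, -40], "fingers": 0.3},
    {"turn": [0, 0, 0], "delta_pos": [-20, 0, -40], "fingers": 0.3},
    {"turn": [0, 0, 0], "delta_pos": [-40, 0, -20], "fingers": 0.3}
  ]
}}

```text
time: 30.9
ee_pos: [0.5194, -0.1617, 0.1606]
orientation: [0.949, -0.077, 0.303, 0.027]
ft_force: [0.2, 0.5, 1.4]
gripper_width: 0.0557
```

Emit:
{"op": "servo_tool", "data": {
  "series": [
    {"turn": [0, 0, 0], "delta_pos": [-45, 0, -10], "fingers": 0.3},
    {"turn": [0, 0, 0], "delta_pos": [-40, 0, 0], "fingers": 0.3},
    {"turn": [0, 0, 0], "delta_pos": [0, 0, 0], "fingers": 0.3},
    {"turn": [0, 0, 0], "delta_pos": [0, 0, 0], "fingers": 0.3},
    {"turn": [0, 0, 0], "delta_pos": [0, 0, 0], "fingers": 0.3}
  ]
}}

```text
time: 31.4
ee_pos: [0.4445, -0.1488, 0.1166]
orientation: [0.95, -0.078, 0.3, 0.026]
ft_force: [0.4, -1.0, 0.9]
gripper_width: 0.0557
```

Run:
```python
from h import *
I={};
for n in('top','side'):
    b,d=arm.get_image(n); I[n]=b; w=cloud(n,d)
    for s in S:
        o,R=seat(s,0,0); L=((w-o)@np.column_stack([R[:,0],-R[:,1],-R[:,2]]))*1000
        out=[]
        for a,bb in((-57,-52),(-28,28),(50,54)):   # bare body parts
            m=(L[...,0]>a)&(L[...,0]<bb)&(abs(L[...,1])<16)&(abs(L[...,2])<40); q=L[m]
            out.append((int(m.sum()),np.percentile(q[:,2],95).round(1) if m.sum()>5 else None))
        m=(abs(L[...,1])<14)&(abs(L[...,2])<20)&(abs(L[...,0])<100); print(n,s,'top z (14 = home)',out,'x ext',np.percentile(L[m][:,0],[.5,99.5]).round(1))
cv2.imwrite('pics/f.png',np.vstack([I['top'][130:330,160:480],I['side'][120:380,120:440]]).repeat(1,0))
print(arm.get_state()['time'],here()[0])
```

```text
top L1 top z (14 = home) [(20, np.float64(16.4)), (275, np.float64(15.6)), (22, np.float64(14.6))] x ext [-72.1  90. ]
top L2 top z (14 = home) [(21, np.float64(15.0)), (262, np.float64(15.9)), (18, np.float64(16.5))] x ext [-72.   89.7]
top R1 top z (14 = home) [(21, np.float64(14.9)), (268, np.float64(15.9)), (25, np.float64(17.3))] x ext [-72.4  88.9]
top R2 top z (14 = home) [(23, np.float64(13.1)), (280, np.float64(16.2)), (21, np.float64(17.0))] x ext [-73.3  88.2]
side L1 top z (14 = home) [(41, np.float64(11.7)), (633, np.float64(12.5)), (47, np.float64(11.9))] x ext [-73.3  89. ]
side L2 top z (14 = home) [(36, np.float64(12.9)), (594, np.float64(12.7)), (44, np.float64(11.8))] x ext [-73.7  88.2]
side R1 top z (14 = home) [(37, np.float64(12.9)), (412, np.float64(12.4)), (30, np.float64(10.9))] x ext [-73.5  86.9]
side R2 top z (14 = home) [(33, np.float64(11.5)), (393, np.float64(12.0)), (29, np.float64(10.6))] x ext [-74.9  85.2]
31.5 [ 0.4446 -0.1485  0.1165]
```

View pics/f.png

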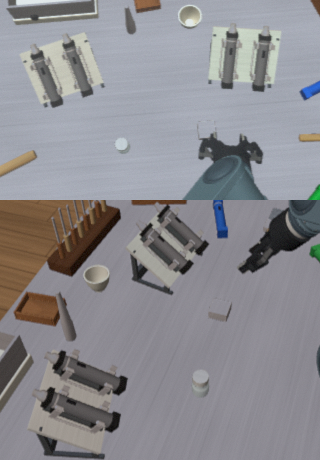

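All four grinders lie home, nose up. The body tops average 14 mm above the seat axis over the two views. The gripper hangs clear of the block and the jar hasn't moved.

```bash
python3 -c "
from bench import arm
print(arm.hand_in())"
```

```text
the job is handed in; nothing more can be done
None
```

I shared the four grey grinders out left, right, left, right: into left seat 1, right seat 2, left seat 2, then right seat 1. I handed in at about 31.5 s. The red, blue and green look-alikes and the other bench items were left alone.

**Seating:** each press rose to about 19–21 N. It then dropped to 6–8 N, the bar spring alone, at about 7 mm of bar travel, so each grinder snapped in.

**Final check:** I made it after backing clear, with the robot touching nothing. The body tops were 13–17 mm above the seat axis in the top view and 11–13 mm in the side view. They should be 14 mm. The two cameras disagree by about 3 mm along the slope normal, but their average gives home at both ends of all four. Noses are up the slope.

**What went wrong or disagreed:**
- **First grasp:** it closed on air because the real fingertips sit about 35–40 mm behind the reported TCP. I found this in the images, regripped lower, and worked from that offset afterwards.
- **Grip width:** it read about 26 mm on the 28 mm body.
- **Sideways force:** up to about 4 N remained while pressing, from a 1–2 mm sideways misalignment. It was gone on release.

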